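# Swap the boxed-in crystal module on the beam line

## Robot

A 6-joint arm with a two-finger parallel gripper is mounted at the origin on the work surface. World frame = base frame: x ahead of the robot, y to its left, z up, the work surface at z = 0. Lengths are in m, angles in rad, forces in N, time in s.
With the tool pointing down it reaches from about 0.25 to 0.775 m from the base axis. Payload 8.9 kg.
Tool frame: the origin (TCP) lies midway between the tips of the shut fingers; the grasp point (between the pads) lies 19 mm behind it; z points along the fingers, x is the direction in which the jaws open and shut, and the axes are right-handed (so a half turn about z gives the same grasp; the last joint's range is limited). The gripper opens to 85 mm and grips with 20 to 120 N. Pads are 22 mm wide; open, the fingers measure 114 mm over their backs; the gripper's body (76 mm by 85 mm) begins 54 mm behind the grasp point. The pads swing forward as they close: fully open they stand 13 mm farther back than shut.
Start: joints at [1.06, 0.291, -0.153, 1.127, 0, 1.431], TCP at [0.191, 0.489, 0.231] pointing down, gripper open.
Joint ranges: [-2.52, 2.52], [-0.91, 1.74], [-1.3, 1.37], [-1.96, 2.02], [-1.52, 1.47], [-3.14, 3.14]. Speed limits (rad/s): [2.22, 2.22, 2.79, 3.14, 3.14, 3.14].

## Interface

Orientations are given as a unit quaternion [x, y, z, w].
In Python, from station import arm gives the robot as it stands.
- The arm moves only by the shell command python3 -m handwheel 'ROWS' [OPENING] [FORCE]. ROWS is JSON, a list that holds one entry, the list of rows, each a list of 4 numbers: the shift along the world's x, y, z in m, then the turn about the world's z in rad. A call has 1 to 10 rows; each row is the pose to reach, as a shift and turn from the pose commanded when the call began; what a row does not reach only later rows make up. A row lasts 1/12 s, in which the tool goes at most 41.7 mm and 7.16 degrees, less where a joint would pass 70% of its speed; a pose out of reach is approached as far as the arm can. A call with a gripper value outside its range is refused whole. OPENING is the gripper's target within -1 to 1 (fully open at 1, half-way at 0, shut at -1), set as the call begins (- or left out, the last holds). The fingers move at their own pace and stop on an object; FORCE is the grip in N (left out, the last holds). Time passes only in rows, so rows that repeat a pose let the fingers close. It gives the time, the measured TCP pose, the force and the opening at its end, in the units of the state.
- arm.observe(): the state, without advancing time (a new reading comes with each control period).
- arm.capture(name): name is "scene" or "top"; returns the picture (384x512x3 uint8, blue, green, red); there is no depth.
- arm.get_calibration(name): a dict with "intrinsics" (3x3 intrinsics, pixels), "R" (3x3) and "t" (3): a world point X has camera coordinates R X + t. Camera axes: x right, y down, z forward; pixel columns grow to the right and rows downward; lengths in m; the calibration is good to about 2 mm. A picture is of the moment at which its call begins. get_calibration takes no time and is no camera call.
- arm.hand_in(): hands the job in, once; it reports no verdict.
The state is a dict: "clock": time; "q": joint angles; "joint_vel": joint speeds; "effort": joint torques, N m; "ee_pos": TCP position; "tcp_rot": TCP orientation; "contact_force": force on the tool from outside, world axes, zero at the start; "moment": the same for the moment, N m; "opening": finger opening in m.
Only numpy, scipy, OpenCV 4.12 (cv2) and the standard library are available. Lean on these libraries where they do the work, as an engineer would, in place of code of your own. Each camera call takes 0.05 s, during which the arm holds its last target.

## Task

Swap the worn black crystal module for the new silver one: first clear the blue lens mount and the yellow filter mount that box it in, standing both on the green mat, then take the black module out and lay it centred on and along the red pad, and put the silver module in its place, centred on the steel plate and square to it. Then put the lens mount back centred and square on the blue seat and the filter mount on the yellow seat, everything upright and set down gently, without disturbing the aligned pinhole post beside the plate.

Things in the scene. Friction and masses are not known exactly. Their poses are not given: they have to be found in the camera images.
- lens_center (a point): blue lens mount: a 42 x 34 mm black block (42 along its x, 34 along its y) standing on a blue base plate 50 x 36 mm and 8 mm thick, with a blue cap on top; pale blue windows in its two y faces; 70 mm tall in all, 0.25 kg, loose. It starts on the blue seat. This point is its centre, 35 mm above its underside and 35 mm below its top; z is up. From above it is best held across the 42 mm of the block, because its y sides are close to the module
- filter_center (a point): yellow filter mount: a 42 x 34 mm black block (42 along its x, 34 along its y) standing on a yellow base plate 50 x 36 mm and 8 mm thick, with a yellow cap on top; amber windows in its two y faces; 70 mm tall in all, 0.25 kg, loose. It starts on the yellow seat. This point is its centre, 35 mm above its underside and 35 mm below its top; z is up. From above it is best held across the 42 mm of the block, because its y sides are close to the module
- old_module_center (a point): the worn crystal module: a black finned box 96 mm long (its x), 36 mm wide (its y) and 50 mm tall, 0.35 kg, loose, with a brass-rimmed optical port in each long side. It starts at the middle of the steel plate between the two mounts, about 11 mm from the base plate of each, too little for a finger, its long axis along the plate's x. This point is its centre, 25 mm above its underside; z is up. It can be held across its 36 mm width
- new_module_center (a point): the new crystal module: a silver finned box 96 mm long (its x), 36 mm wide (its y) and 50 mm tall, 0.35 kg, loose, with a brass-rimmed optical port in each long side. It starts on a brown cork pad (3 mm thick) on the table, away from the plate. This point is its centre, 25 mm above its underside; z is up. It can be held across its 36 mm width
- bench: dark steel plate fixed on the table, 124 mm (its x) by 156 mm (its y), 10 mm thick, with a white rectangle (104 x 42 mm) marking the module's place at its middle, long side along x. Origin: centre of the plate's underside, on the table, straight below the middle of the module's place; x points away from the robot, y to the robot's left (at yaw 0). The blue and yellow seats are centred 47 mm from the middle on either side along y, which colour is on which side varies
- lens_seat: thin blue pad fixed on the steel plate, 64 mm (its x) by 44 mm (its y), 1.5 mm thick, its top 11.5 mm above the table; the lens mount's own place, which stands centred on it with its x axis along the pad's x. Origin: centre of the pad's underside (the pad's top is 1.5 mm higher)
- filter_seat: thin yellow pad fixed on the steel plate, 64 mm (its x) by 44 mm (its y), 1.5 mm thick, its top 11.5 mm above the table; the filter mount's own place, which stands centred on it with its x axis along the pad's x. Origin: centre of the pad's underside (the pad's top is 1.5 mm higher)
- parking_mat: green mat fixed on the table, the side area for the two mounts: 100 mm (its x) by 170 mm (its y), 3 mm thick. Origin: centre of its underside, on the table
- return_pad: red pad fixed on the table, for the worn module: 116 mm (its x, long) by 56 mm (its y), 3 mm thick. Origin: centre of its underside, on the table
- pinhole_center (a point): pinhole post, loose on the table beside the steel plate, about 140 mm from the plate's middle along the plate's y (to the robot's left): a round silver foot of 44 mm diameter, a black post and a square dark head 34 mm wide; 85 mm tall, 0.35 kg. This point is its centre, 42.5 mm above its foot. To be left where it is

How it is judged:
On the way, in this order (a step that is already met when the one before it is completed fails the run):
1. both mounts stand upright on the green mat, released (x of lens_center in the frame of parking_mat between -0.05 and 0.05 m and y of lens_center in the frame of parking_mat between -0.085 and 0.085 m and z of lens_center in the frame of parking_mat between 0.033 and 0.043 m and linear speed of each of lens, filter below 0.02 m/s and angle between each of lens_center, filter_center's own z axis and vertical below 0.08 rad and contact force between the fingers and lens below 0.1 N and x of filter_center in the frame of parking_mat between -0.05 and 0.05 m and y of filter_center in the frame of parking_mat between -0.085 and 0.085 m and z of filter_center in the frame of parking_mat between 0.033 and 0.043 m and contact force between the fingers and filter below 0.1 N), for 0.2 s.
2. the black module lies on the red pad, centred and along it, released (horizontal distance between old_module_center and return_pad below 0.015 m and angle between the x axis of old_module_center and the x axis of return_pad, either way round below 0.25 rad and z of old_module_center in the frame of return_pad between 0.023 and 0.033 m and linear speed of old_module below 0.02 m/s and angle between old_module_center's own z axis and vertical below 0.08 rad and contact force between the fingers and old_module below 0.1 N), for 0.2 s.
3. the silver module stands in the module's place on the plate, released (horizontal distance between new_module_center and bench below 0.01 m and angle between the x axis of new_module_center and the x axis of bench, either way round below 0.15 rad and z of new_module_center in the frame of bench between 0.03 and 0.04 m and linear speed of new_module below 0.02 m/s and angle between new_module_center's own z axis and vertical below 0.08 rad and contact force between the fingers and new_module below 0.1 N), for 0.2 s.
At the end, for the whole second after the job is handed in: Black module on the red pad (15 mm, 0.25 rad along it); silver module at the plate's middle (10 mm, 0.15 rad to its x); lens mount on the blue seat, filter mount on the yellow seat (each 10 mm, 0.2 rad, either way round); all upright within 0.08 rad, resting, released, still (all of step 2 and all of step 3 and horizontal distance between lens_center and lens_seat below 0.01 m and angle between the x axis of lens_center and the x axis of lens_seat, either way round below 0.2 rad and z of lens_center in the frame of lens_seat between 0.0315 and 0.0415 m and linear speed of each of lens, filter below 0.02 m/s and angle between each of lens_center, filter_center's own z axis and vertical below 0.08 rad and contact force between the fingers and lens below 0.1 N and horizontal distance between filter_center and filter_seat below 0.01 m and angle between the x axis of filter_center and the x axis of filter_seat, either way round below 0.2 rad and z of filter_center in the frame of filter_seat between 0.0315 and 0.0415 m and contact force between the fingers and filter below 0.1 N); the robot touches nothing.
It fails at once if the pinhole post is pushed more than 10 mm out of place or tipped (distance of pinhole_center from where it was at the start of the episode above 0.01 m or angle between pinhole_center's own z axis and vertical above 0.3 rad).
It fails at once if a mount or module is dropped from more than about a centimetre, or thrown ((linear speed of lens above 0.5 m/s and contact force between the fingers and lens below 0.1 N) or (linear speed of filter above 0.5 m/s and contact force between the fingers and filter below 0.1 N) or (linear speed of old_module above 0.5 m/s and contact force between the fingers and old_module below 0.1 N) or (linear speed of new_module above 0.5 m/s and contact force between the fingers and new_module below 0.1 N)).
It also fails if it takes over 144 s, if anything falls off the work surface, if the arm or the gripper's body presses on something with over 40 N, if the wrist force passes 120 N, or if a joint passes its speed limit or range.

## Working session

There is one attempt and no reset: what is moved stays moved. The work goes in short steps, Python scripts to look and compute and a shell command to move; the robot and the scene stay as the last step left them, time stands still between calls to the robot, and variables do not carry over. Pictures are saved under pics/ and viewed, and the job is handed in when it is done.

```bash
ls; mkdir -p pics; python3 - <<'E'
from station import arm
import cv2
s=arm.observe(); print(s)
for n in ("scene","top"):
    c=arm.get_calibration(n); print(n,c)
    cv2.imwrite(f"pics/{n}0.png",arm.capture(n))
E
```

```text
pics
{'clock': 0.0, 'q': array([ 1.05971249e+00,  2.91318000e-01, -1.54093815e-01,  1.12668719e+00,
        1.07523151e-05,  1.43147368e+00]), 'joint_vel': array([ 0.00089996, -0.00032041,  0.00107785,  0.00026744,  0.00032026,
        0.00120339]), 'effort': array([-1.50053966e-03, -5.37141895e+01,  3.31370437e+01,  1.57450646e-02,
       -2.56943586e-04, -7.37552568e-06]), 'ee_pos': array([0.19050786, 0.48876732, 0.23072483]), 'tcp_rot': array([ 8.25607747e-01,  5.64244117e-01, -5.85963309e-04,  2.84456662e-04]), 'contact_force': array([ 0.03894958, -0.23750122, -0.12781637]), 'moment': array([-0.00710896, -0.02595769,  0.06701058]), 'opening': 0.08544492471487915}
scene {'intrinsics': array([[358.30396882,   0.        , 256.47009044],
       [  0.        , 358.30396882, 194.03595968],
       [  0.        ,   0.        ,   1.        ]]), 'R': array([[ 0.1276218 ,  0.99173728, -0.01303229],
       [ 0.51321988, -0.07727618, -0.85477117],
       [-0.84871552,  0.10239901, -0.51884141]]), 't': array([-0.06392777, -0.2223405 ,  1.27593012])}
top {'intrinsics': array([[351.7395958 ,   0.        , 256.01857605],
       [  0.        , 351.7395958 , 189.17875553],
       [  0.        ,   0.        ,   1.        ]]), 'R': array([[-0.0255862 , -0.99918975, -0.03106747],
       [-0.99884771,  0.02681499, -0.03980201],
       [ 0.04060283,  0.03001329, -0.99872449]]), 't': array([0.03123686, 0.56895081, 0.7961835 ])}
```

View pics/scene0.png

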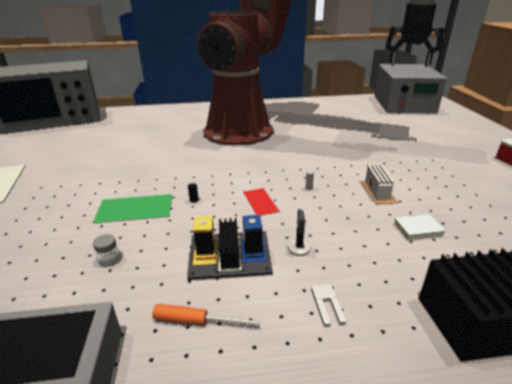

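View pics/top0.png

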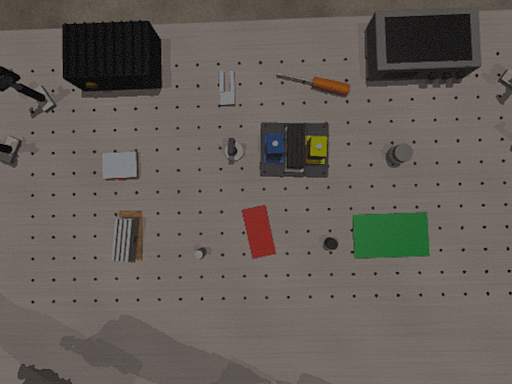

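```bash
cat > h.py <<'E'
import numpy as np, cv2
from station import arm
C={n:arm.get_calibration(n) for n in("scene","top")}
def bp(n,uv,z):
    c=C[n];R,t,K=c["R"],c["t"],c["intrinsics"]
    o=-R.T@t; d=R.T@np.linalg.inv(K)@np.array([uv[0],uv[1],1.])
    return o+d*(z-o[2])/d[2]
def pj(n,X):
    c=C[n]; p=c["intrinsics"]@(c["R"]@np.asarray(X,float)+c["t"]); return p[:2]/p[2]
def crop(img,x0,y0,x1,y1,f,name):
    cv2.imwrite(name,cv2.resize(img[y0:y1,x0:x1],None,fx=f,fy=f,interpolation=cv2.INTER_CUBIC))
def st():
    s=arm.observe(); R=s["tcp_rot"]
    from scipy.spatial.transform import Rotation as Ro
    M=Ro.from_quat(R).as_matrix()
    print("t",round(s["clock"],2),"tcp",s["ee_pos"].round(4),"jaw yaw deg",np.degrees(np.arctan2(M[1,0],M[0,0])).round(2),"z",M[:,2].round(3),"open",round(s["opening"],4),"F",s["contact_force"].round(1),"q6",s["q"][5].round(3))
def rect(mask,n,z,off=(0,0)):
    cs,_=cv2.findContours(mask.astype(np.uint8),cv2.RETR_EXTERNAL,cv2.CHAIN_APPROX_NONE)
    c=max(cs,key=cv2.contourArea)
    P=np.array([bp(n,(p[0][0]+off[0],p[0][1]+off[1]),z)[:2] for p in c],np.float32)
    r=cv2.minAreaRect(P*1000); return r
E
python3 - <<'E'
from h import *
t=cv2.imread("pics/top0.png"); s=cv2.imread("pics/scene0.png")
hsv=cv2.cvtColor(t,cv2.COLOR_BGR2HSV); H,S,V=hsv[...,0],hsv[...,1],hsv[...,2]
def show(k,m,z):
    n,l,stt,ce=cv2.connectedComponentsWithStats(m.astype(np.uint8)); i=1+np.argmax(stt[1:,4])
    print(k,stt[i],"centroid px",ce[i].round(1),"world",bp("top",ce[i],z).round(4),rect(l==i,"top",z))
show("red",((H<8)|(H>172))&(S>150),.003)
show("green",(H>50)&(H<75)&(S>120),.003)
show("blue",(H>100)&(H<125)&(S>140),.08)
show("yellow",(H>22)&(H<35)&(S>150),.08)
crop(t,210,110,350,190,5.5,"pics/c1.png")
crop(t,100,200,160,275,8,"pics/c2.png")
crop(s,180,200,320,290,5.5,"pics/c3.png")
crop(s,350,155,410,215,8,"pics/c4.png")
st()
E
```

```text
red [ 242  205   33   53 1154] centroid px [258.4 231.3] world [0.4725 0.0136 0.003 ] ((472.5877685546875, 13.551395416259766), (113.57190704345703, 54.083438873291016), 11.04340934753418)
green [ 353  213   76   45 3187] centroid px [390.4 234.9] world [ 0.4573 -0.2877  0.003 ] ((457.45538330078125, -287.23748779296875), (97.55132293701172, 168.59097290039062), 0.6479817628860474)
blue [265 134  19  20 221] centroid px [274.6 142.6] world [ 0.6642 -0.0275  0.08  ] ((662.3145751953125, -26.16893196105957), (37.981441497802734, 40.3636589050293), 88.47491455078125)
yellow [305 136  22  21 330] centroid px [317.3 145.3] world [ 0.6557 -0.1168  0.08  ] ((654.29345703125, -113.12317657470703), (43.978477478027344, 42.26862716674805), 88.19070434570312)
t 0.1 tcp [0.1906 0.4888 0.2308] jaw yaw deg 68.7 z [-0.001 -0.001 -1.   ] open 0.0852 F [0.5 0.1 0.6] q6 1.432
```

View pics/c1.png

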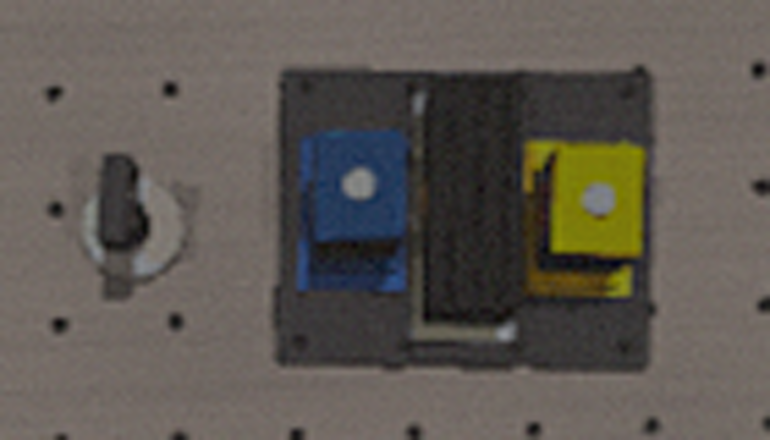

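View pics/c2.png

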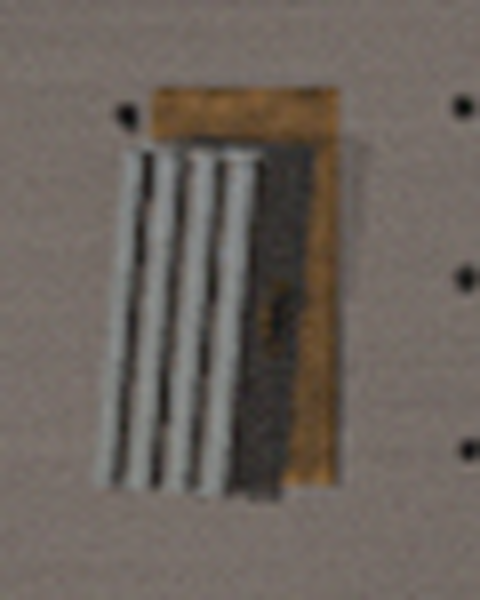

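View pics/c3.png

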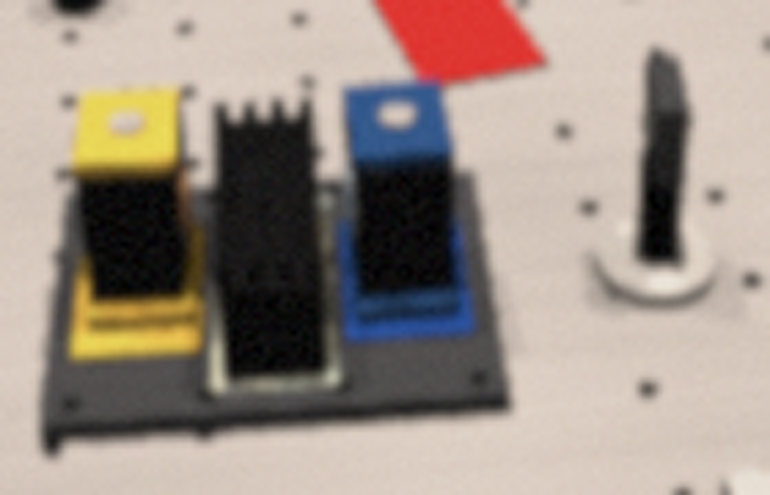

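View pics/c4.png

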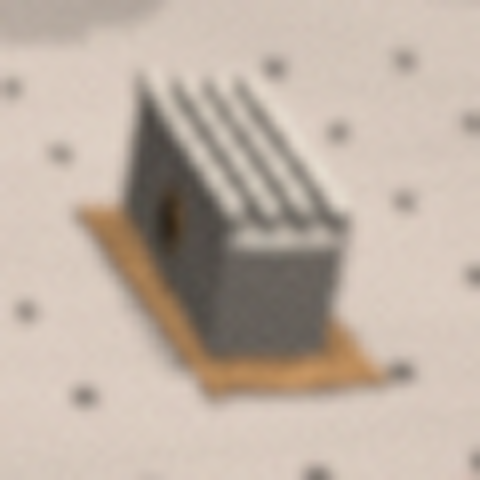

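```bash
cat > fit.py <<'E'
from h import *
from scipy.optimize import least_squares
def fit(obs,g):
    # obs: list of (cam, px, local xy of a point relative to object centre, z)
    def f(p):
        c,s=np.cos(p[2]),np.sin(p[2]); r=[]
        for n,uv,l,z in obs:
            X=[p[0]+c*l[0]-s*l[1],p[1]+s*l[0]+c*l[1],z]; r+=list(pj(n,X)-uv)
        return np.array(r)
    q=least_squares(f,g,loss="soft_l1"); print("   res",np.abs(q.fun).max().round(2)); return q.x
def un(U,o,f): return [((u+.5)/f-.5+o[0],(v+.5)/f-.5+o[1]) for u,v in U]
E
python3 - <<'E'
from fit import *
def q(hx,hy): return [(hx,hy),(hx,-hy),(-hx,-hy),(-hx,hy)]  # TL TR BR BL in top view
def go(k,top,sc,hx,hy,z,g,ot,ft,os_=(180,200),fs=5.5):
    T=[("top",a,b,z) for a,b in zip(un(top,ot,ft),q(hx,hy))] if top else []
    S=[("scene",a,b,z) for a,b in zip(un(sc,os_,fs),q(hx,hy))] if sc else []
    for nm,o in (("top",T),("scene",S),("both",T+S)):
        if o: print(k,nm,fit(o,g).round(4))
o=(210,110)
# scene order: near the scene camera is +x : TL=(+x,+y)=near-right, TR=near-left, BR=far-left, BL=far-right
go("plate",[(280,71),(645,72),(648,366),(279,363)],None,.062,.078,.01,[.65,-.07,0],o,5.5)
go("white",[(412,92),(518,92),(516,340),(412,340)],[(342,385),(207,392),(222,190),(338,190)],.052,.021,.0103,[.65,-.07,0],o,5.5)
go("old",[(427,75),(523,72),(520,322),(425,320)],None,.048,.018,.06,[.65,-.07,0],o,5.5)
go("lens",[(317,130),(406,130),(402,240),(315,243)],[(453,158),(355,165),(345,85),(438,82)],.021,.017,.0815,[.65,-.03,0],o,5.5)
go("filt",[(552,143),(645,143),(641,256),(550,255)],[(180,165),(75,168),(82,92),(180,90)],.021,.017,.0815,[.65,-.1,0],o,5.5)
go("new",[(127,150),(262,150),(222,495),(95,487)],[(350,218),(232,228),(142,78),(242,82)],.048,.018,.053,[.47,.28,0],(100,200),8,(350,155),8)
print(pj("top",[.65,-.07,.0]))
E
```

```text
res 0.84
plate top [ 0.6596 -0.0728 -0.033 ]
   res 0.84
plate both [ 0.6596 -0.0728 -0.033 ]
   res 0.53
white top [ 0.6604 -0.0736 -0.0333]
   res 1.21
white scene [ 0.6586 -0.0725 -0.0848]
   res 1.78
white both [ 0.6598 -0.073  -0.0587]
   res 0.79
old top [ 0.66   -0.0735 -0.0385]
   res 0.79
old both [ 0.66   -0.0735 -0.0385]
   res 0.59
lens top [ 0.6623 -0.0283 -0.0397]
   res 0.93
lens scene [ 0.665  -0.0286 -0.0234]
   res 1.18
lens both [ 0.6629 -0.0284 -0.034 ]
   res 0.43
filt top [ 0.6543 -0.1184 -0.0502]
   res 0.61
filt scene [ 0.6553 -0.1187 -0.0424]
   res 0.77
filt both [ 0.6546 -0.1186 -0.0463]
   res 1.41
new top [ 0.4655  0.3127 -0.1103]
   res 0.79
new scene [ 0.4674  0.3108 -0.0998]
   res 1.48
new both [ 0.4656  0.3123 -0.1081]
[292.26500815 153.94914437]
```

```bash
python3 -m handwheel '[[[0.03,-0.03,0,-0.1],[0.06,-0.06,0,-0.2],[0.09,-0.09,0,-0.3],[0.12,-0.12,0,-0.4],[0.145,-0.15,0,-0.5],[0.17,-0.18,0,-0.6],[0.195,-0.21,0,-0.7],[0.22,-0.24,0,-0.8],[0.24,-0.26,0,-0.9],[0.26,-0.28,0,-1.0]]]' 1 40; python3 -m handwheel '[[[0.03,-0.03,0,-0.1],[0.06,-0.06,0,-0.2],[0.085,-0.09,0,-0.234],[0.11,-0.12,0,-0.234],[0.14,-0.15,0,-0.234],[0.17,-0.18,0,-0.234],[0.19,-0.21,-0.02,-0.234],[0.212,-0.237,-0.06,-0.234],[0.212,-0.237,-0.08,-0.234],[0.212,-0.237,-0.08,-0.234]]]'; python3 -c "
from h import *
st(); t=arm.capture('top'); crop(t,210,90,370,190,5,'pics/a1.png')"
```

```text
clock: 0.93
ee_pos: [0.4516, 0.2073, 0.2311]
tcp_rot: [0.995, 0.096, -0.0, 0.0]
contact_force: [0.3, 1.5, 0.0]
opening: 0.0855
clock: 1.77
ee_pos: [0.6601, -0.0298, 0.1443]
tcp_rot: [1.0, -0.019, -0.005, -0.0]
contact_force: [-1.2, 0.3, -0.4]
opening: 0.0857
t 1.77 tcp [ 0.6601 -0.0298  0.1443] jaw yaw deg -2.17 z [-0.009  0.001 -1.   ] open 0.0857 F [-1.2  0.3 -0.4] q6 1.453
```

```bash
python3 -m handwheel '[[[0.001,0.001,0,0],[0.001,0.001,0,0],[0.001,0.001,0,0]]]'; python3 -c "
from h import *
st(); t=arm.capture('top'); crop(t,210,90,370,190,5,'pics/a2.png')"
```

```text
clock: 2.07
ee_pos: [0.6645, -0.0259, 0.1537]
tcp_rot: [1.0, -0.017, 0.002, 0.0]
contact_force: [-0.3, -0.9, -0.3]
opening: 0.0857
t 2.07 tcp [ 0.6645 -0.0259  0.1537] jaw yaw deg -1.93 z [ 0.003 -0.    -1.   ] open 0.0857 F [-0.3 -0.9 -0.3] q6 1.456
```

View pics/a2.png

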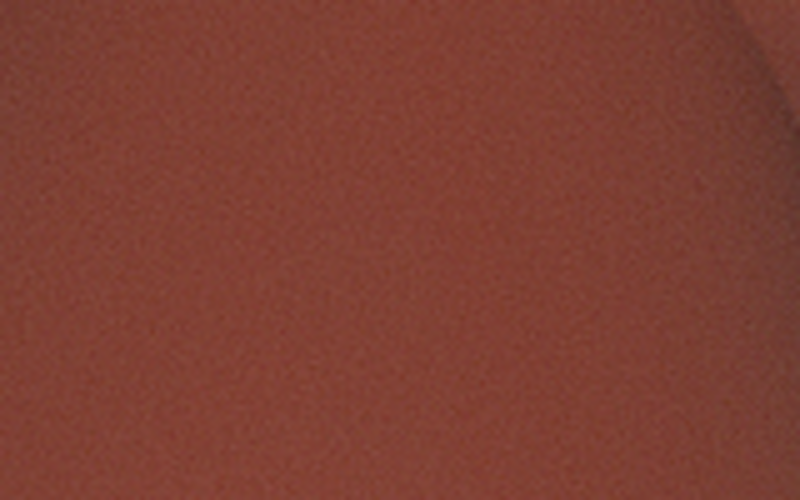

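The arm blocks the top view while it works at the plate, so I'll rely on the measurements and check with the scene camera. Descending onto the lens mount.

```bash
python3 -m handwheel '[[[-0.001,-0.001,-0.02,0],[-0.001,-0.002,-0.04,0],[-0.001,-0.002,-0.06,0],[-0.001,-0.002,-0.08,0],[-0.001,-0.002,-0.095,0],[-0.001,-0.002,-0.107,0],[-0.001,-0.002,-0.114,0],[-0.001,-0.002,-0.118,0],[-0.001,-0.002,-0.118,0],[-0.001,-0.002,-0.118,0]]]'; python3 -c "
from h import *
st(); t=arm.capture('scene'); crop(t,180,150,320,255,5.5,'pics/a3.png')"
```

```text
clock: 2.95
ee_pos: [0.6633, -0.0288, 0.0341]
tcp_rot: [1.0, -0.017, 0.001, 0.0]
contact_force: [0.8, 0.6, -0.1]
opening: 0.0851
t 2.95 tcp [ 0.6633 -0.0288  0.0341] jaw yaw deg -2.0 z [ 0.001 -0.    -1.   ] open 0.0851 F [ 0.8  0.6 -0.1] q6 1.452
```

View pics/a3.png

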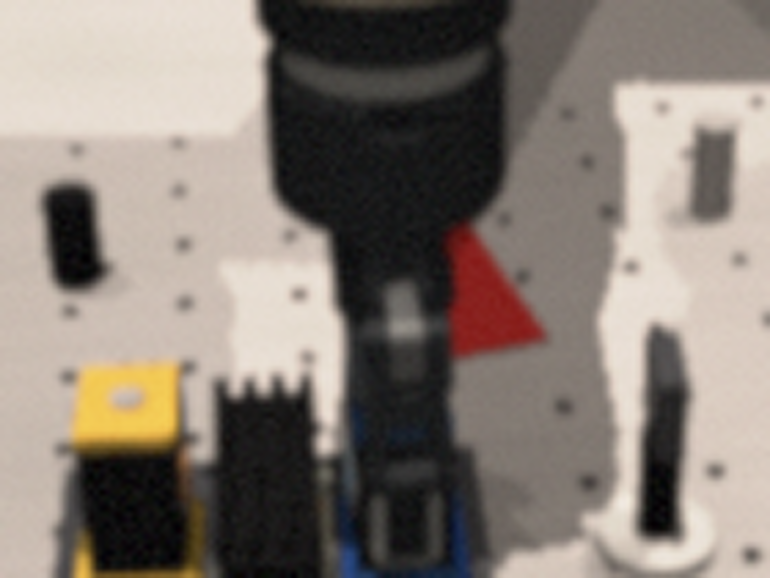

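The near finger stands centred on the lens block's front face, around (410, 520) in the crop, clear of the module. Closing.

```bash
python3 -m handwheel '[[[0,0,0,0],[0,0,0,0],[0,0,0,0],[0,0,0,0],[0,0,0,0],[0,0,0,0],[0,0,0,0],[0,0,0,0],[0,0,0,0],[0,0,0,0]]]' -1 50;  python3 -m handwheel '[[[0,0,0.003,0],[0,0,0.008,0],[0,0,0.015,0],[0,0,0.025,0],[0,0,0.04,0],[0,0,0.06,0],[0,0,0.08,0],[0,0,0.1,0],[0,0,0.115,0],[0,0,0.12,0]]]';python3 -c "
from h import *
st(); t=arm.capture('scene'); crop(t,180,110,320,255,4,'pics/a4.png')"
```

```text
clock: 3.83
ee_pos: [0.6631, -0.0289, 0.0339]
tcp_rot: [1.0, -0.018, 0.0, 0.0]
contact_force: [-1.4, 0.1, 6.8]
opening: 0.0417
clock: 4.67
ee_pos: [0.6641, -0.0291, 0.157]
tcp_rot: [1.0, -0.018, 0.002, 0.0]
contact_force: [0.3, -0.3, -2.1]
opening: 0.0411
t 4.67 tcp [ 0.6641 -0.0291  0.157 ] jaw yaw deg -2.01 z [ 0.004 -0.001 -1.   ] open 0.0411 F [ 0.3 -0.3 -2.1] q6 1.452
```

View pics/a4.png

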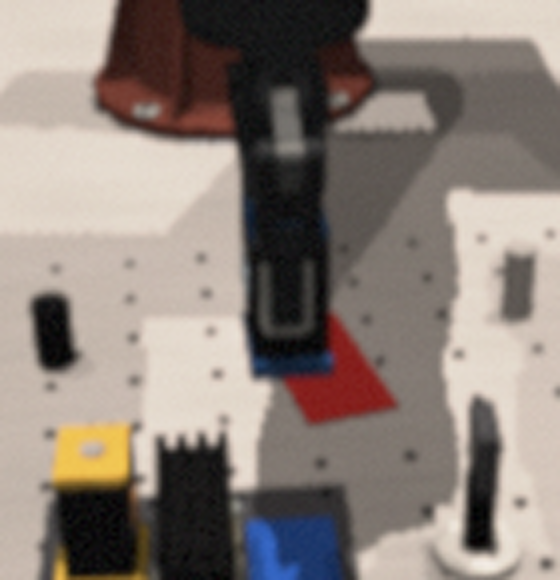

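```bash
python3 -m handwheel '[[[-0.01,-0.01,0,0],[-0.03,-0.03,0,0],[-0.05,-0.052,0,0],[-0.075,-0.078,0,0],[-0.1,-0.104,0,0],[-0.125,-0.13,0,0],[-0.15,-0.156,0,0],[-0.175,-0.182,0,0],[-0.195,-0.203,0,0],[-0.206,-0.214,0,0]]]'; python3 -m handwheel '[[[0,0,-0.02,0],[0,0,-0.05,0],[0,0,-0.075,0],[0,0,-0.095,0],[0,0,-0.11,0],[0,0,-0.12,0],[0,0,-0.122,0],[0,0,-0.122,0],[0,0,-0.122,0]]]'; python3 -c "
from h import *
st()"
```

```text
clock: 5.55
ee_pos: [0.454, -0.2445, 0.1527]
tcp_rot: [1.0, -0.019, -0.001, -0.0]
contact_force: [1.6, -0.6, -1.8]
opening: 0.0416
clock: 6.3
ee_pos: [0.4571, -0.2431, 0.0319]
tcp_rot: [1.0, -0.017, 0.0, 0.0]
contact_force: [-0.4, 0.0, -1.6]
opening: 0.0419
t 6.3 tcp [ 0.4571 -0.2431  0.0319] jaw yaw deg -2.0 z [ 0.001 -0.    -1.   ] open 0.0419 F [-0.4  0.  -1.6] q6 0.976
```

```bash
python3 -m handwheel '[[[0,0,-0.001,0],[0,0,-0.002,0],[0,0,-0.003,0],[0,0,-0.004,0],[0,0,-0.005,0],[0,0,-0.0055,0],[0,0,-0.006,0],[0,0,-0.006,0],[0,0,-0.006,0]]]'; python3 -c "
from h import *
st()"
```

```text
clock: 7.05
ee_pos: [0.4567, -0.2428, 0.0253]
tcp_rot: [1.0, -0.017, -0.0, -0.0]
contact_force: [-0.8, -0.3, -1.2]
opening: 0.0415
t 7.05 tcp [ 0.4567 -0.2428  0.0253] jaw yaw deg -2.0 z [-0.  0. -1.] open 0.0415 F [-0.8 -0.3 -1.2] q6 0.976
```

```bash
python3 -m handwheel '[[[0,0,-0.0005,0],[0,0,-0.001,0],[0,0,-0.001,0],[0,0,-0.001,0]]]'; python3 -m handwheel '[[[0,0,-0.0005,0],[0,0,-0.001,0],[0,0,-0.001,0],[0,0,-0.001,0]]]'; python3 -m handwheel '[[[0,0,-0.0005,0],[0,0,-0.001,0],[0,0,-0.001,0],[0,0,-0.001,0]]]'
```

```text
clock: 7.38
ee_pos: [0.4567, -0.2429, 0.0253]
tcp_rot: [1.0, -0.017, 0.0, 0.0]
contact_force: [-4.7, 2.1, 14.3]
opening: 0.0417
clock: 7.72
ee_pos: [0.4567, -0.2429, 0.0252]
tcp_rot: [1.0, -0.017, 0.0, 0.0]
contact_force: [-7.4, 6.1, 29.8]
opening: 0.0416
clock: 8.05
ee_pos: [0.4568, -0.2429, 0.0252]
tcp_rot: [1.0, -0.017, 0.0, 0.0]
contact_force: [-11.4, 7.8, 44.3]
opening: 0.0419
```

```bash
python3 -m handwheel '[[[0,0,0.0015,0],[0,0,0.003,0],[0,0,0.003,0],[0,0,0.003,0]]]'; python3 -m handwheel '[[[0,0,0,0],[0,0,0,0],[0,0,0,0],[0,0,0,0],[0,0,0,0],[0,0,0,0],[0,0,0,0],[0,0,0,0]]]' 1; python3 -m handwheel '[[[0,0,0.01,0],[0,0,0.03,0],[0,0,0.06,0],[0,0,0.09,0],[0,0,0.12,0],[0,0,0.125,0]]]'; python3 -c "
from h import *
st(); t=arm.capture('scene'); crop(t,80,160,320,290,3.3,'pics/a5.png')"
```

```text
clock: 8.38
ee_pos: [0.4569, -0.243, 0.0253]
tcp_rot: [1.0, -0.018, 0.0, 0.0]
contact_force: [-0.6, 0.3, 3.3]
opening: 0.0414
clock: 9.05
ee_pos: [0.4567, -0.2428, 0.0253]
tcp_rot: [1.0, -0.017, -0.0, -0.0]
contact_force: [-0.1, -0.2, -0.2]
opening: 0.0853
clock: 9.55
ee_pos: [0.4589, -0.2444, 0.1558]
tcp_rot: [1.0, -0.017, 0.003, 0.002]
contact_force: [0.9, -1.3, -0.1]
opening: 0.0853
t 9.55 tcp [ 0.4589 -0.2444  0.1558] jaw yaw deg -2.0 z [ 0.006 -0.004 -1.   ] open 0.0853 F [ 0.9 -1.3 -0.1] q6 0.976
```

View pics/a5.png

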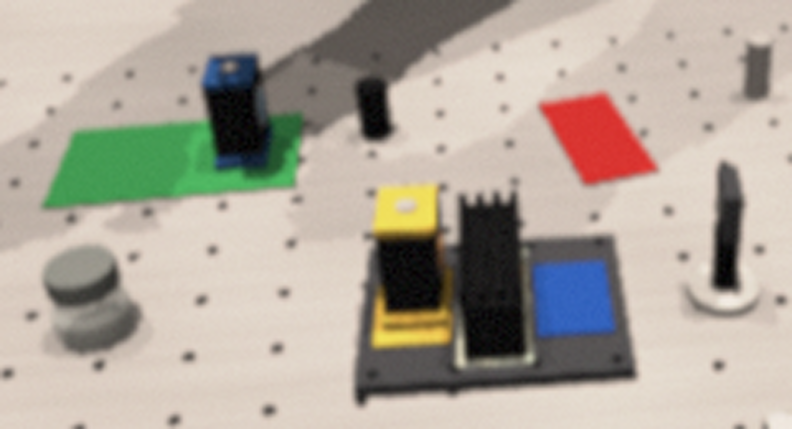

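```bash
python3 -m handwheel '[[[0.025,0.015,0,0],[0.05,0.03,0,0],[0.08,0.05,0,0],[0.11,0.07,0,0],[0.14,0.09,0,-0.01],[0.17,0.107,0,-0.01],[0.19,0.12,0,-0.01],[0.1975,0.1243,-0.01,-0.01],[0.1975,0.1243,-0.02,-0.01],[0.1975,0.1243,-0.02,-0.01]]]'; python3 -m handwheel '[[[0,0,-0.02,0],[0,0,-0.04,0],[0,0,-0.06,0],[0,0,-0.075,0],[0,0,-0.086,0],[0,0,-0.093,0],[0,0,-0.097,0],[0,0,-0.097,0],[0,0,-0.097,0]]]'; python3 -c "
from h import *
st(); t=arm.capture('scene'); crop(t,160,150,320,290,4,'pics/a6.png')"
```

```text
clock: 10.43
ee_pos: [0.6518, -0.1182, 0.1266]
tcp_rot: [1.0, -0.022, -0.003, -0.001]
contact_force: [-0.6, 0.1, -1.3]
opening: 0.0856
clock: 11.18
ee_pos: [0.6544, -0.1189, 0.0339]
tcp_rot: [1.0, -0.023, 0.0, 0.0]
contact_force: [-0.3, -0.9, 0.1]
opening: 0.0856
t 11.18 tcp [ 0.6544 -0.1189  0.0339] jaw yaw deg -2.59 z [ 0.001 -0.    -1.   ] open 0.0856 F [-0.3 -0.9  0.1] q6 1.327
```

View pics/a6.png

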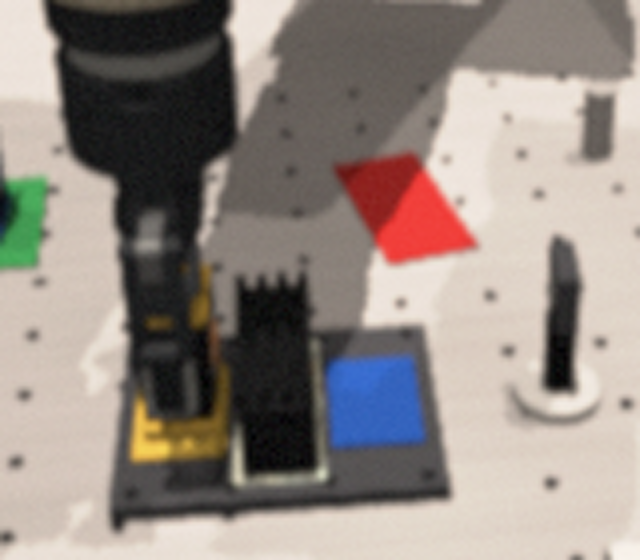

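```bash
python3 -m handwheel '[[[0,0,0,0],[0,0,0,0],[0,0,0,0],[0,0,0,0],[0,0,0,0],[0,0,0,0],[0,0,0,0],[0,0,0,0],[0,0,0,0],[0,0,0,0]]]' -1 50;  python3 -m handwheel '[[[0,0,0.003,0],[0,0,0.008,0],[0,0,0.015,0],[0,0,0.025,0],[0,0,0.04,0],[0,0,0.06,0],[0,0,0.08,0],[0,0,0.1,0],[0,0,0.115,0],[0,0,0.12,0]]]'; python3 -m handwheel '[[[-0.01,-0.01,0,0],[-0.03,-0.03,0,0],[-0.05,-0.052,0,0],[-0.075,-0.078,0,0],[-0.1,-0.104,0,0],[-0.125,-0.13,0,0],[-0.15,-0.156,0,0],[-0.172,-0.182,0,0],[-0.19,-0.203,0,0],[-0.1975,-0.214,0,0]]]'; python3 -m handwheel '[[[0,0,-0.02,0],[0,0,-0.05,0],[0,0,-0.075,0],[0,0,-0.095,0],[0,0,-0.11,0],[0,0,-0.12,0],[0,0,-0.124,0],[0,0,-0.125,0],[0,0,-0.125,0]]]'; python3 -c "
from h import *
st()"
```

```text
clock: 12.07
ee_pos: [0.6546, -0.1187, 0.0338]
tcp_rot: [1.0, -0.022, 0.0, 0.0]
contact_force: [-1.1, -0.2, 6.5]
opening: 0.0417
clock: 12.9
ee_pos: [0.6556, -0.1189, 0.1569]
tcp_rot: [1.0, -0.022, 0.002, 0.001]
contact_force: [0.2, 0.4, -3.2]
opening: 0.0415
clock: 13.73
ee_pos: [0.4542, -0.3346, 0.1533]
tcp_rot: [1.0, -0.024, -0.001, 0.0]
contact_force: [1.2, -0.6, -2.5]
opening: 0.0415
clock: 14.48
ee_pos: [0.4572, -0.3327, 0.0287]
tcp_rot: [1.0, -0.022, 0.0, 0.0]
contact_force: [0.4, 0.7, -2.8]
opening: 0.0413
t 14.48 tcp [ 0.4572 -0.3327  0.0287] jaw yaw deg -2.57 z [ 0. -0. -1.] open 0.0413 F [ 0.4  0.7 -2.8] q6 0.857
```

```bash
python3 -m handwheel '[[[0,0,-0.001,0],[0,0,-0.002,0],[0,0,-0.003,0],[0,0,-0.0035,0],[0,0,-0.0035,0],[0,0,-0.0035,0]]]'; 
```

```text
clock: 14.98
ee_pos: [0.457, -0.3328, 0.0253]
tcp_rot: [1.0, -0.022, 0.0, 0.0]
contact_force: [-1.5, 0.6, 2.6]
opening: 0.0416
```

```bash
python3 -m handwheel '[[[0,0,0,0],[0,0,0,0],[0,0,0,0],[0,0,0,0],[0,0,0,0],[0,0,0,0],[0,0,0,0],[0,0,0,0]]]' 1; python3 -m handwheel '[[[0,0,0.01,0],[0,0,0.03,0],[0,0,0.06,0],[0,0,0.09,0],[0,0,0.12,0],[0,0,0.125,0],[0,0,0.125,0],[0,0,0.125,0]]]'; python3 -c "
from h import *
st(); t=arm.capture('top'); cv2.imwrite('pics/top1.png',t);crop(t,200,110,440,290,3.3,'pics/a7.png');crop(t,250,110,340,185,8,'pics/a8.png')
t=arm.capture('scene'); cv2.imwrite('pics/scene1.png',t);crop(t,180,210,280,285,8,'pics/a9.png')"
```

```text
clock: 15.65
ee_pos: [0.4567, -0.3325, 0.0248]
tcp_rot: [1.0, -0.022, -0.0, -0.0]
contact_force: [-0.2, 0.1, -0.2]
opening: 0.0854
clock: 16.32
ee_pos: [0.4567, -0.3326, 0.15]
tcp_rot: [1.0, -0.023, 0.0, 0.0]
contact_force: [-0.8, -0.4, 0.4]
opening: 0.0856
t 16.32 tcp [ 0.4567 -0.3326  0.15  ] jaw yaw deg -2.58 z [ 0. -0. -1.] open 0.0856 F [-0.8 -0.4  0.4] q6 0.857
```

View pics/a7.png

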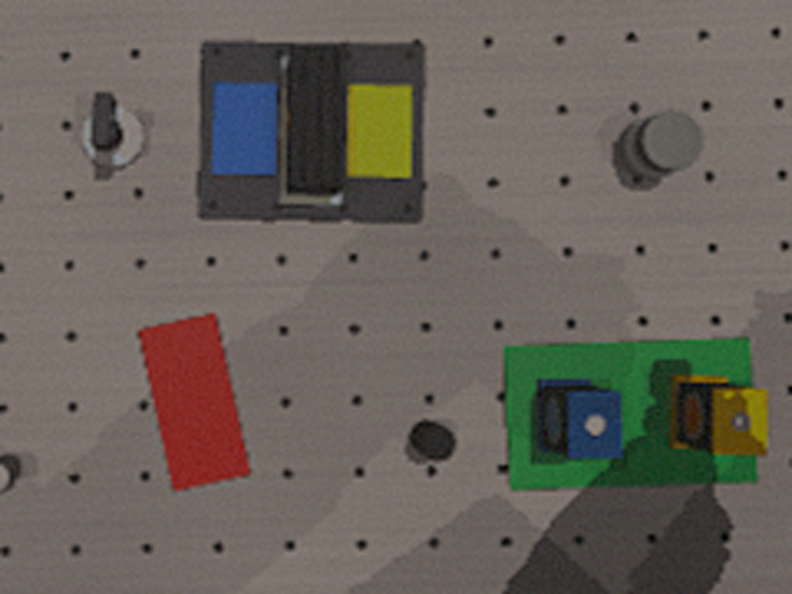

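View pics/a8.png

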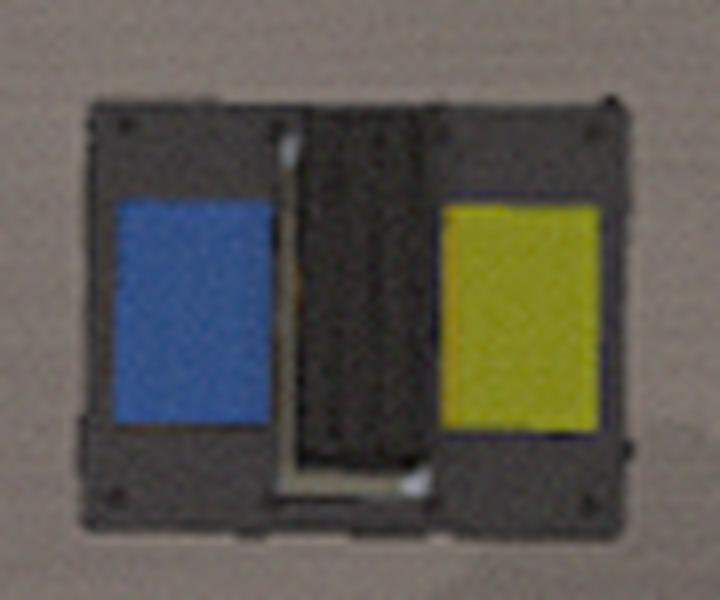

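View pics/a9.png

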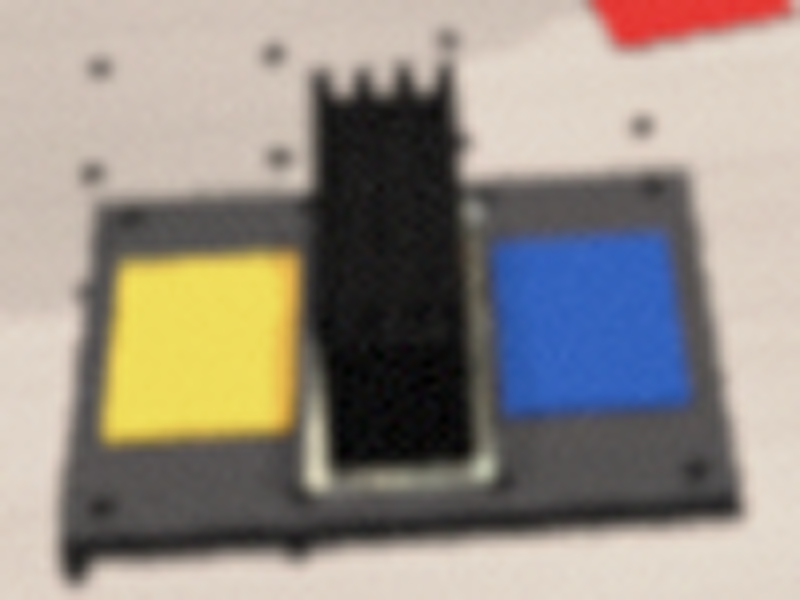

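```bash
cat > seats.py <<'E'
from fit import *
def seg(img,n,rng,roi,z):
    x0,y0,x1,y1=roi; f=6
    c=cv2.resize(img[y0:y1,x0:x1],None,fx=f,fy=f,interpolation=cv2.INTER_CUBIC)
    h=cv2.cvtColor(c,cv2.COLOR_BGR2HSV)
    m=cv2.inRange(h,*map(np.array,rng))
    k,l,s,ce=cv2.connectedComponentsWithStats(m); i=1+np.argmax(s[1:,4]); m=(l==i).astype(np.uint8)
    cs,_=cv2.findContours(m,cv2.RETR_EXTERNAL,cv2.CHAIN_APPROX_NONE); c=max(cs,key=cv2.contourArea)
    P=np.array([bp(n,((p[0][0]+.5)/f-.5+x0,(p[0][1]+.5)/f-.5+y0),z)[:2] for p in c],np.float32)*1000
    mo=cv2.moments(P.reshape(-1,1,2)); r=cv2.minAreaRect(P)
    mu=np.arctan2(2*mo["mu11"],mo["mu20"]-mo["mu02"])/2
    return np.array([mo["m10"]/mo["m00"],mo["m01"]/mo["m00"]]),np.degrees(mu),r
B=((95,120,40),(125,255,255)); Y=((18,110,60),(38,255,255)); R_=((0,130,60),(9,255,255)); G=((45,90,30),(80,255,255))
E
python3 - <<'E'
from seats import *
t=cv2.imread("pics/top1.png"); s=cv2.imread("pics/scene1.png")
for k,im,n,b,roi in (("blue",t,"top",B,(255,120,295,175)),("yel",t,"top",Y,(295,120,335,175)),("blue",s,"scene",B,(235,230,275,270)),("yel",s,"scene",Y,(185,230,225,275)),):
    c,a,r=seg(im,n,b,roi,.0115); print(k,n,c.round(1),"ang",a.round(2),"rect",np.round(r[1],1),round(r[2],2))
for im,n,roi in ((t,"top",(230,195,285,265)),(s,"scene",(235,180,290,220))):
    c,a,r=seg(im,n,R_,roi,.003); print("red",n,c.round(1),"ang",a.round(2),"rect",np.round(r[1],1),round(r[2],2))
# plate corners
def un8(U,o): return un(U,o,8)
obs=[("top",a,b,.01) for a,b in zip(un8([(90,103),(622,103),(622,537),(84,530)],(250,110)),[(.062,.078),(.062,-.078),(-.062,-.078),(-.062,.078)])]
obs2=[("scene",a,b,.01) for a,b in zip(un8([(740,512),(65,540),(100,205),(688,172)],(180,210)),[(.062,.078),(.062,-.078),(-.062,-.078),(-.062,.078)])]
for o in (obs,obs2,obs+obs2): print("plate",fit(o,[.66,-.07,0]).round(4))
# lens cap parked, z top .073
crop(t,355,215,440,255,8,"pics/b1.png"); crop(s,90,160,175,225,8,"pics/b2.png")
# old module top
obs=[("top",a,b,.06) for a,b in zip(un8([(303,105),(438,107),(430,470),(297,465)],(250,110)),[(.048,.018),(.048,-.018),(-.048,-.018),(-.048,.018)])]
print("old",fit(obs,[.66,-.07,0]).round(4))
E
```

```text
blue top [662.3 -26.7] ang -2.49 rect [45.  64.6] 87.11
yel top [ 657.8 -120.3] ang -2.47 rect [45.7 65.5] 87.29
blue scene [661.5 -27.4] ang -2.71 rect [45.4 66.9] 87.28
yel scene [ 656.4 -121.2] ang -3.14 rect [47.3 70.2] 86.83
red top [472.5  13.5] ang 10.95 rect [115.3  55.7] 11.13
red scene [472.4  12.7] ang 10.82 rect [114.6  54.2] 10.9
   res 0.58
plate [ 0.6594 -0.073  -0.0369]
   res 1.5
plate [ 0.6618 -0.0739 -0.0591]
   res 2.31
plate [ 0.66   -0.0733 -0.0438]
   res 0.67
old [ 0.6602 -0.0728 -0.05  ]
```

View pics/b1.png

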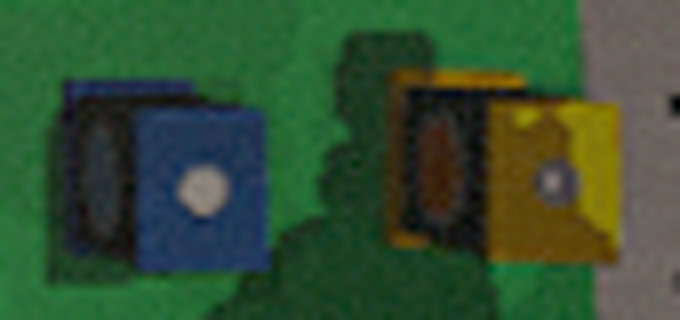

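View pics/b2.png

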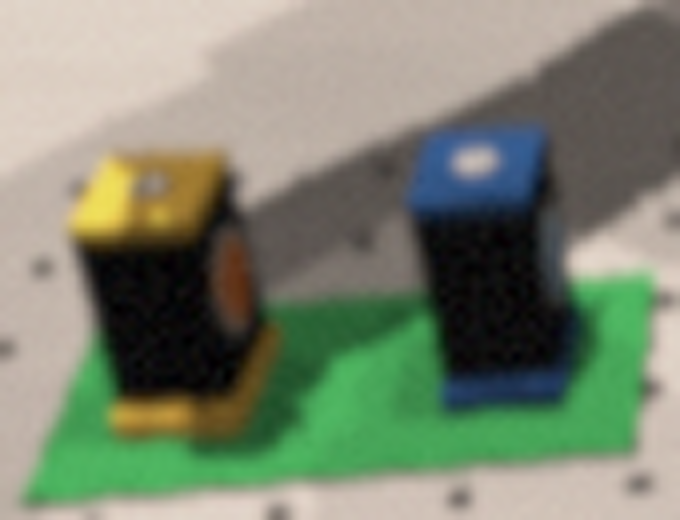

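```bash
python3 - <<'E'
from fit import *
q=[(.021,.017),(.021,-.017),(-.021,-.017),(-.021,.017)]
for k,T,S in (("lens",[(137,107),(265,107),(266,271),(134,270)],[(530,210),(412,213),(430,133),(547,128)]),("filt",[(488,102),(622,102),(618,264),(487,260)],[(190,245),(72,232),(107,152),(228,155)])):
    a=[("top",u,l,.073) for u,l in zip(un(T,(355,215),8),q)]; b=[("scene",u,l,.073) for u,l in zip(un(S,(90,160),8),q)]
    for o in (a,b): print(k,fit(o,[.45,-.25,0]).round(4))
E
```

```text
res 0.3
lens [ 0.4578 -0.2411 -0.0379]
   res 1.01
lens [ 0.4593 -0.2414 -0.008 ]
   res 0.37
filt [ 0.4575 -0.3321 -0.0515]
   res 2.18
filt [ 0.459  -0.3333 -0.0513]
```

```bash
python3 -m handwheel '[[[0.02,0.025,0,0.12],[0.04,0.05,0,0.24],[0.06,0.075,0,0.36],[0.08,0.1,0,0.48],[0.1,0.125,0,0.6],[0.12,0.15,0,0.72],[0.14,0.175,0,0.84],[0.16,0.2,0,0.96],[0.18,0.225,0,1.08],[0.19,0.24,0,1.2]]]'; python3 -m handwheel '[[[0.005,0.01,0,0.12],[0.01,0.015,0,0.24],[0.0133,0.0196,-0.01,0.36],[0.0133,0.0196,-0.02,0.37],[0.0133,0.0196,-0.02,0.37],[0.0133,0.0196,-0.02,0.37]]]';python3 -c "
from h import *
st()"
```

```text
clock: 17.25
ee_pos: [0.6476, -0.0896, 0.148]
tcp_rot: [0.836, 0.549, -0.0, -0.001]
contact_force: [-0.5, 0.1, -0.0]
opening: 0.0854
clock: 17.75
ee_pos: [0.6587, -0.0731, 0.1281]
tcp_rot: [0.725, 0.689, -0.001, -0.001]
contact_force: [-0.3, -0.3, 0.3]
opening: 0.0858
t 17.75 tcp [ 0.6587 -0.0731  0.1281] jaw yaw deg 87.14 z [-0.003  0.001 -1.   ] open 0.0858 F [-0.3 -0.3  0.3] q6 -0.171
```

```bash
python3 -m handwheel '[[[0,0,-0.02,0],[0,0,-0.04,0],[0,0,-0.06,0],[0,0,-0.08,0],[0,0,-0.095,0],[0,0,-0.105,0],[0,0,-0.11,0],[0,0,-0.112,0],[0,0,-0.112,0],[0,0,-0.112,0]]]';python3 -c "
from h import *
st(); t=arm.capture('scene'); crop(t,160,150,320,290,4,'pics/a10.png')"
```

```text
clock: 18.58
ee_pos: [0.6607, -0.0732, 0.0188]
tcp_rot: [0.723, 0.691, 0.0, 0.001]
contact_force: [0.1, -0.5, -0.4]
opening: 0.0856
t 18.58 tcp [ 0.6607 -0.0732  0.0188] jaw yaw deg 87.34 z [ 0.001 -0.    -1.   ] open 0.0856 F [ 0.1 -0.5 -0.4] q6 -0.174
```

View pics/a10.png

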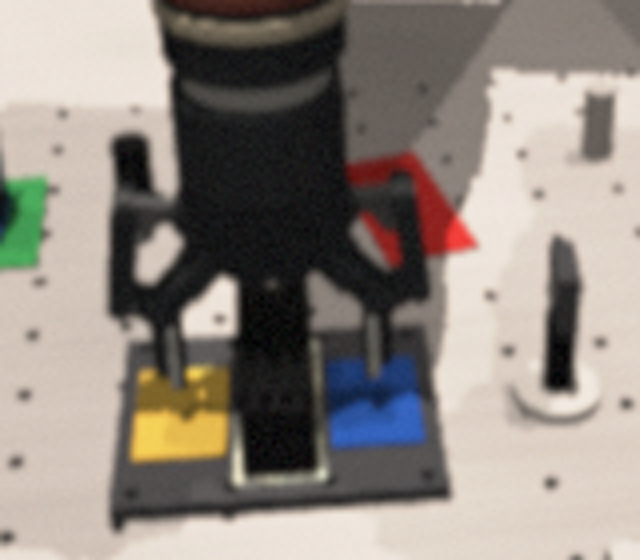

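Fingers straddle the black module: tips near (180, 385) and (375, 370) in the crop, above the seats. Closing and lifting.

```bash
python3 -m handwheel '[[[0,0,0,0],[0,0,0,0],[0,0,0,0],[0,0,0,0],[0,0,0,0],[0,0,0,0],[0,0,0,0],[0,0,0,0],[0,0,0,0],[0,0,0,0]]]' -1 60;  python3 -m handwheel '[[[0,0,0.003,0],[0,0,0.008,0],[0,0,0.015,0],[0,0,0.025,0],[0,0,0.04,0],[0,0,0.06,0],[0,0,0.08,0],[0,0,0.1,0],[0,0,0.11,0],[0,0,0.11,0],[0,0,0.11,0]]]' | tail -5; python3 -m handwheel '[[[0,0,0.003,0],[0,0,0.008,0],[0,0,0.015,0],[0,0,0.025,0],[0,0,0.04,0],[0,0,0.06,0],[0,0,0.08,0],[0,0,0.1,0],[0,0,0.11,0],[0,0,0.11,0]]]'; python3 -c "
from h import *
st(); t=arm.capture('scene'); crop(t,160,110,320,290,3.3,'pics/a11.png')"
```

```text
clock: 19.47
ee_pos: [0.6603, -0.0731, 0.0182]
tcp_rot: [0.723, 0.691, 0.0, 0.0]
contact_force: [-0.7, -0.1, 5.2]
opening: 0.0351
clock: 20.3
ee_pos: [0.6617, -0.0733, 0.1311]
tcp_rot: [0.723, 0.691, 0.001, 0.002]
contact_force: [0.3, 0.1, -4.1]
opening: 0.0354
t 20.3 tcp [ 0.6617 -0.0733  0.1311] jaw yaw deg 87.37 z [ 0.005 -0.001 -1.   ] open 0.0354 F [ 0.3  0.1 -4.1] q6 -0.174invalid input
```

View pics/a11.png

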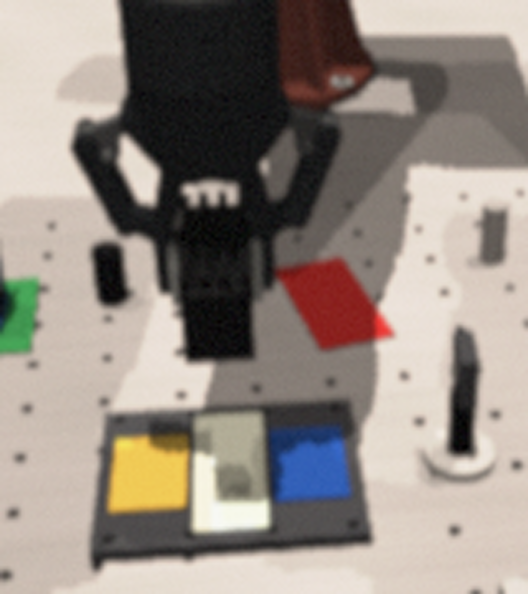

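```bash
python3 -m handwheel '[[[-0.01,0.005,0,0.01],[-0.03,0.015,0,0.04],[-0.05,0.025,0,0.07],[-0.075,0.035,0,0.1],[-0.1,0.046,0,0.13],[-0.125,0.057,0,0.16],[-0.15,0.069,0,0.19],[-0.172,0.079,0,0.22],[-0.185,0.0855,0,0.238],[-0.1885,0.0866,0,0.238]]]'; python3 -m handwheel '[[[0,0,-0.02,0],[0,0,-0.045,0],[0,0,-0.065,0],[0,0,-0.085,0],[0,0,-0.1,0],[0,0,-0.108,0],[0,0,-0.112,0],[0,0,-0.114,0],[0,0,-0.114,0],[0,0,-0.114,0]]]';  python3 -c "
from h import *
st(); t=arm.capture('scene'); cv2.imwrite('pics/scene2.png',t);crop(t,170,120,330,290,3.4,'pics/a12.png')"
```

```text
clock: 21.18
ee_pos: [0.4679, 0.0149, 0.1266]
tcp_rot: [0.635, 0.772, -0.001, -0.002]
contact_force: [0.2, 0.0, -3.5]
opening: 0.035
clock: 22.02
ee_pos: [0.4722, 0.0135, 0.0144]
tcp_rot: [0.636, 0.772, 0.0, 0.0]
contact_force: [0.5, 0.4, -3.1]
opening: 0.0355
t 22.02 tcp [0.4722 0.0135 0.0144] jaw yaw deg 101.01 z [ 0.001 -0.    -1.   ] open 0.0355 F [ 0.5  0.4 -3.1] q6 -0.318
```

View pics/a12.png

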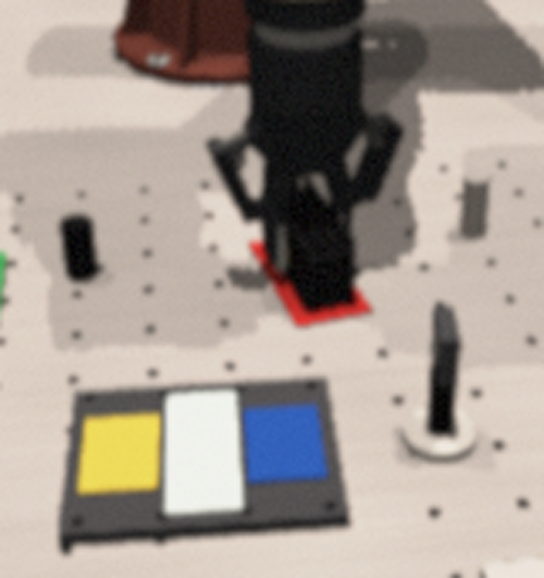

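The black module hangs square over the red pad, with pad margins visible around (300, 320). Set it down.

```bash
python3 -m handwheel '[[[0,0,-0.001,0],[0,0,-0.002,0],[0,0,-0.003,0],[0,0,-0.0035,0],[0,0,-0.0035,0],[0,0,-0.0035,0]]]'
```

```text
clock: 22.57
ee_pos: [0.4718, 0.0136, 0.0111]
tcp_rot: [0.636, 0.772, 0.0, 0.0]
contact_force: [-3.4, -0.2, 9.7]
opening: 0.0352
```

```bash
python3 -m handwheel '[[[0,0,0.0005,0],[0,0,0.0005,0],[0,0,0.0005,0],[0,0,0.0005,0],[0,0,0.0005,0],[0,0,0.0005,0],[0,0,0.0005,0],[0,0,0.0005,0]]]' 1; python3 -m handwheel '[[[0,0,0.01,0],[0,0,0.03,0],[0,0,0.06,0],[0,0,0.09,0],[0,0,0.12,0],[0,0,0.125,0],[-0.04,0.01,0.125,0],[-0.08,0.02,0.125,-0.1],[-0.12,0.03,0.125,-0.2],[-0.16,0.04,0.125,-0.295]]]'; python3 -m handwheel '[[[0.02,0.04,0,0],[0.04,0.08,0,0],[0.06,0.12,0,0],[0.07,0.15,0,0],[0.07,0.15,0,0],[0.07,0.15,0,0]]]';python3 -c "
from h import *
st(); t=arm.capture('top'); cv2.imwrite('pics/top2.png',t);crop(t,100,110,340,290,3.3,'pics/a13.png')
crop(t,250,110,340,185,8,'pics/a14.png')
t=arm.capture('scene'); cv2.imwrite('pics/scene3.png',t);crop(t,230,160,300,220,10,'pics/a15.png')"
```

```text
clock: 23.23
ee_pos: [0.4715, 0.0136, 0.0108]
tcp_rot: [0.636, 0.772, -0.0, -0.0]
contact_force: [-0.4, 0.2, 1.0]
opening: 0.0857
clock: 24.07
ee_pos: [0.3094, 0.0539, 0.1351]
tcp_rot: [0.744, 0.668, -0.0, -0.0]
contact_force: [0.7, 0.7, 1.2]
opening: 0.0856
clock: 24.57
ee_pos: [0.3815, 0.2052, 0.1352]
tcp_rot: [0.741, 0.671, -0.0, -0.0]
contact_force: [-0.9, 0.2, -0.1]
opening: 0.0855
t 24.57 tcp [0.3815 0.2052 0.1352] jaw yaw deg 84.31 z [-0.001 -0.    -1.   ] open 0.0855 F [-0.9  0.2 -0.1] q6 0.424
```

View pics/a13.png

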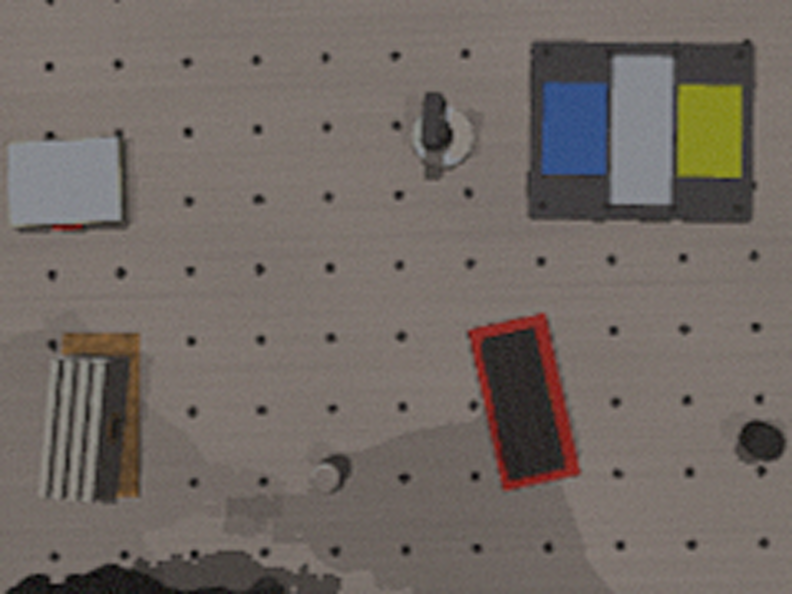

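View pics/a14.png

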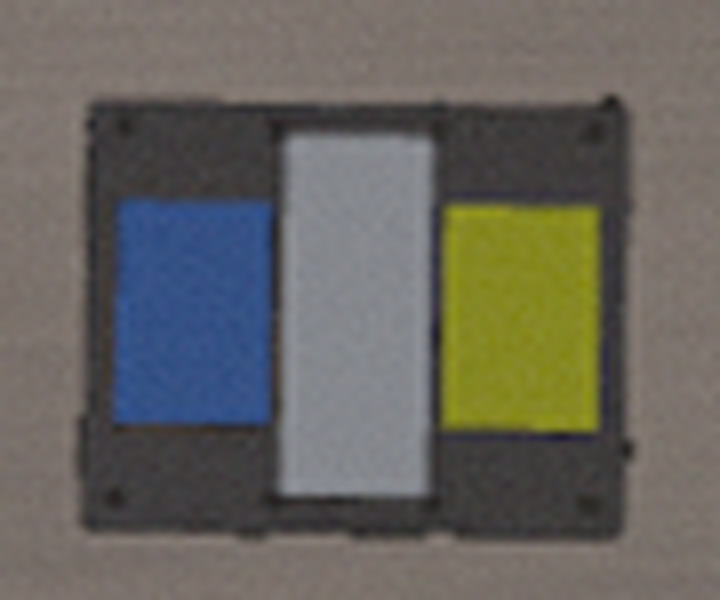

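View pics/a15.png

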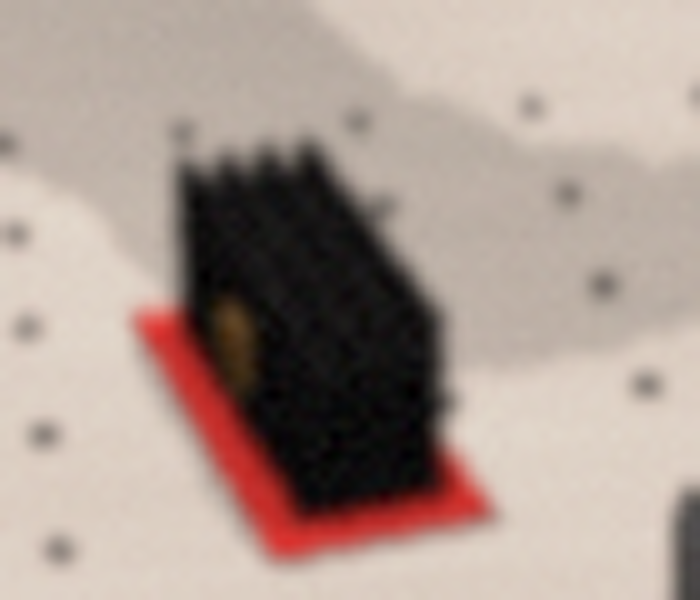

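```bash
python3 - <<'E'
from seats import *
t=cv2.imread("pics/top2.png"); s=cv2.imread("pics/scene3.png")
q=lambda a,b:[(a,b),(a,-b),(-a,-b),(-a,b)]
o=[("top",u,l,.0102) for u,l in zip(un([(284,131),(436,131),(430,496),(278,496)],(250,110),8),q(.052,.021))]
print("white top",fit(o,[.66,-.07,0]).round(4))
W=((0,0,130),(180,60,255))
for k,im,n,b,roi,z in (("white",t,"top",((0,0,115),(180,255,255)),(285,125,305,173),.0102),("white",s,"scene",((0,0,150),(180,60,255)),(212,230,245,275),.0102),("blue",t,"top",B,(255,120,295,175),.0115),("yel",t,"top",Y,(295,120,335,175),.0115),("blue",s,"scene",B,(235,230,275,270),.0115),("yel",s,"scene",Y,(185,230,225,275),.0115),):
    c,a,r=seg(im,n,b,roi,z); print(k,n,c.round(1),"ang",a.round(2),"rect",np.round(r[1],1),round(r[2],2))
crop(t,100,205,150,270,9,"pics/b3.png"); crop(s,355,155,405,210,10,"pics/b4.png"); crop(s,180,220,280,285,8,"pics/b5.png")
E
```

```text
res 0.51
white top [ 0.6606 -0.074  -0.044 ]
white top [659.9 -73.5] ang -2.93 rect [ 42.8 103.8] 87.67
white scene [658.  -74.4] ang -2.68 rect [ 44.7 108.9] 87.19
blue top [662.2 -26.7] ang -2.35 rect [45.  64.6] 87.56
yel top [ 657.8 -120.4] ang -2.7 rect [45.7 65.3] 87.46
blue scene [661.5 -27.3] ang -2.73 rect [45.  67.2] 87.1
yel scene [ 656.4 -121.5] ang -2.59 rect [46.5 70.2] 87.0
```

View pics/b3.png

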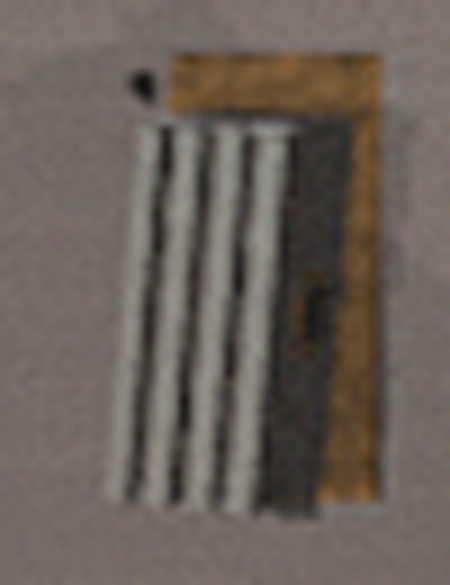

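View pics/b4.png

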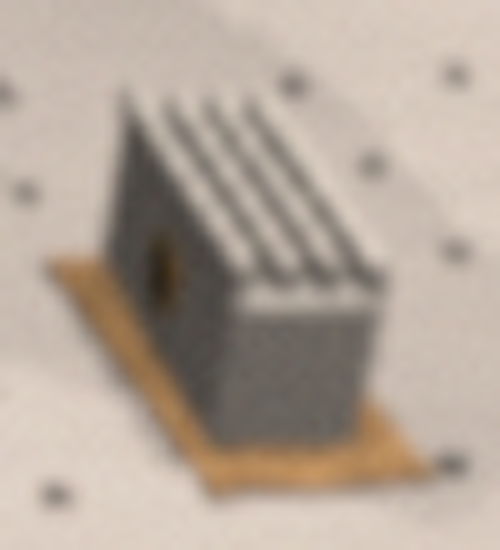

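```bash
python3 - <<'E'
from seats import *
q=lambda a,b:[(a,b),(a,-b),(-a,-b),(-a,b)]
a=[("top",u,l,.053) for u,l in zip(un([(141,124),(297,124),(258,514),(106,502)],(100,205),9),q(.048,.018))]
a2=[("top",u,l,.003) for u,l in zip(un([(352,120),(318,517)],(100,205),9),[(.048,-.018),(-.048,-.018)])]
b=[("scene",u,l,.053) for u,l in zip(un([(385,280),(235,280),(125,95),(255,97)],(355,155),10),q(.048,.018))]
for o in (a,a+a2,b,a+a2+b): print(fit(o,[.46,.31,-.1]).round(4))
E
```

```text
res 1.34
[ 0.4654  0.3123 -0.1021]
   res 3.04
[ 0.4645  0.3133 -0.104 ]
   res 0.46
[ 0.4668  0.3106 -0.1133]
   res 3.08
[ 0.4647  0.3125 -0.1102]
```

```bash
python3 -m handwheel '[[[0.02,0.025,0,0],[0.045,0.055,0,-0.007],[0.065,0.08,0,-0.007],[0.08,0.1,0,-0.007],[0.0845,0.1068,0,-0.007],[0.0845,0.1068,-0.01,-0.007],[0.0845,0.1068,-0.03,-0.007],[0.0845,0.1068,-0.05,-0.007],[0.0845,0.1068,-0.06,-0.007],[0.0845,0.1068,-0.06,-0.007]]]'; python3 -c "
from h import *
st(); t=arm.capture('scene'); crop(t,340,100,430,215,5,'pics/a16.png')"
```

```text
clock: 25.5
ee_pos: [0.4635, 0.308, 0.0734]
tcp_rot: [0.745, 0.667, -0.003, -0.001]
contact_force: [-0.2, 0.1, 0.0]
opening: 0.0855
t 25.5 tcp [0.4635 0.308  0.0734] jaw yaw deg 83.63 z [-0.005 -0.003 -1.   ] open 0.0855 F [-0.2  0.1  0. ] q6 0.566
```

View pics/a16.png

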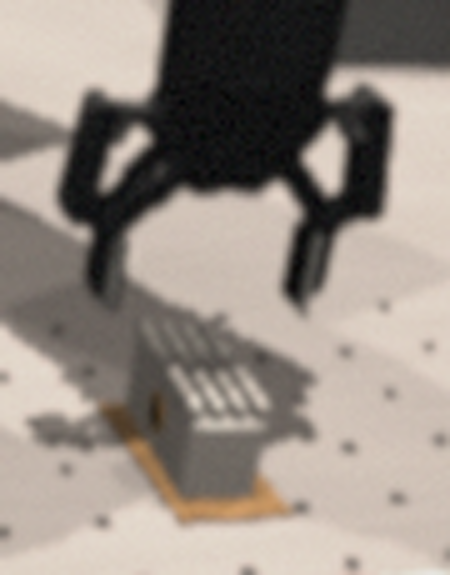

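```bash
python3 -m handwheel '[[[0,0,0,0],[0,0,-0.015,0],[0,0,-0.03,0],[0,0,-0.045,0],[0,0,-0.055,0],[0,0,-0.061,0],[0,0,-0.063,0],[0,0,-0.063,0],[0,0,-0.063,0]]]'; python3 -c "
from h import *
st(); t=arm.capture('scene'); crop(t,340,100,430,215,5,'pics/a17.png')"
```

```text
clock: 26.3
ee_pos: [0.4665, 0.3107, 0.0135]
tcp_rot: [0.745, 0.667, 0.001, 0.0]
contact_force: [-0.0, 0.5, 0.2]
opening: 0.0857
t 26.3 tcp [0.4665 0.3107 0.0135] jaw yaw deg 83.71 z [ 0.001  0.    -1.   ] open 0.0857 F [-0.   0.5  0.2] q6 0.567
```

View pics/a17.png

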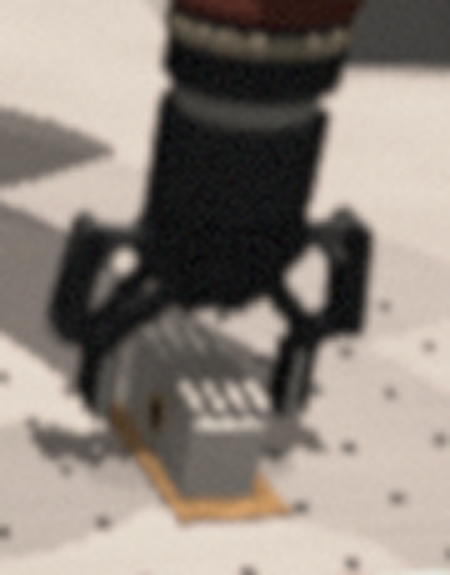

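```bash
python3 -m handwheel '[[[0,0,0,0],[0,0,0,0],[0,0,0,0],[0,0,0,0],[0,0,0,0],[0,0,0,0],[0,0,0,0],[0,0,0,0],[0,0,0,0],[0,0,0,0]]]' -1 60; python3 -c "
from h import *
st()"; python3 -m handwheel '[[[0,0,0.003,0],[0,0,0.008,0],[0,0,0.015,0],[0,0,0.025,0],[0,0,0.04,0],[0,0,0.06,0],[0,0,0.08,0],[0,0,0.1,0],[0,0,0.12,0],[0,0,0.13,0]]]'; python3 -m handwheel '[[[0,0,0,0],[0,0,0,0],[0,0,0,0]]]'; python3 -c "
from h import *
st(); t=arm.capture('scene'); cv2.imwrite('pics/scene4.png',t); crop(t,340,60,430,215,5,'pics/a18.png');cv2.imwrite('pics/top4.png',arm.capture('top'))"
```

```text
clock: 27.18
ee_pos: [0.4665, 0.3109, 0.0133]
tcp_rot: [0.745, 0.667, 0.001, -0.0]
contact_force: [-0.7, 1.2, 5.0]
opening: 0.0352
t 27.18 tcp [0.4665 0.3109 0.0133] jaw yaw deg 83.72 z [ 0.001  0.001 -1.   ] open 0.0352 F [-0.7  1.2  5. ] q6 0.567
clock: 28.02
ee_pos: [0.467, 0.3109, 0.146]
tcp_rot: [0.745, 0.667, 0.002, 0.0]
contact_force: [0.9, 0.5, -2.7]
opening: 0.0356
clock: 28.27
ee_pos: [0.4654, 0.3101, 0.1418]
tcp_rot: [0.745, 0.667, -0.001, -0.0]
contact_force: [-0.4, -0.0, -2.7]
opening: 0.0355
t 28.27 tcp [0.4654 0.3101 0.1418] jaw yaw deg 83.71 z [-0.001 -0.001 -1.   ] open 0.0355 F [-0.4 -0.  -2.7] q6 0.567
```

View pics/a18.png

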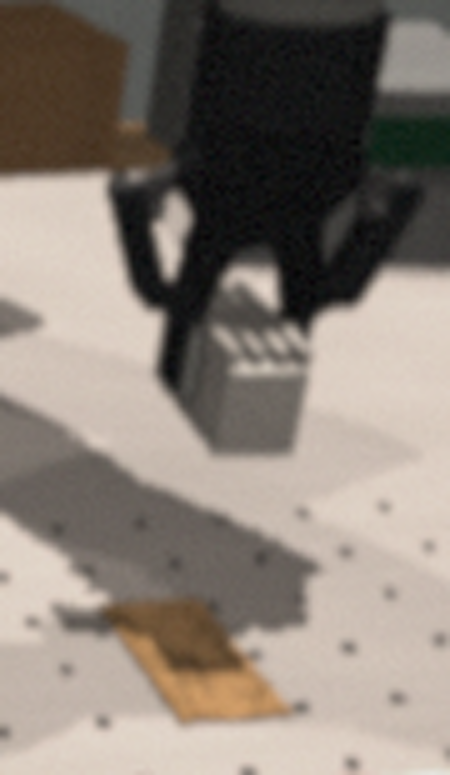

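View pics/top4.png

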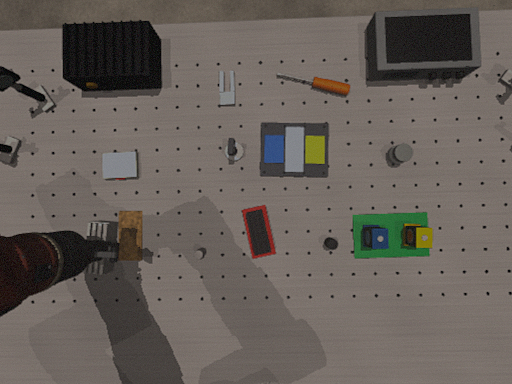

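```bash
python3 - <<'E'
from fit import *
for U,z in (([(215,453),(293,453)],.1315),):
    P=[bp("scene",u,z)[:2] for u in un(U,(340,60),5)]; m=np.mean(P,0); print(np.round(P,4),m.round(4))
d=np.array([np.cos(-.1097),np.sin(-.1097)]); print("centre est",(m-.048*d).round(4),"expected front mid at centred grasp",(np.array([.4655,.3104])+.048*d).round(4))
t=cv2.imread("pics/top4.png"); crop(t,70,205,150,275,8,"pics/b6.png")
E
```

```text
[[0.5025 0.2893]
 [0.508  0.3238]] [0.5052 0.3066]
centre est [0.4575 0.3118] expected front mid at centred grasp [0.5132 0.3051]
```

View pics/b6.png

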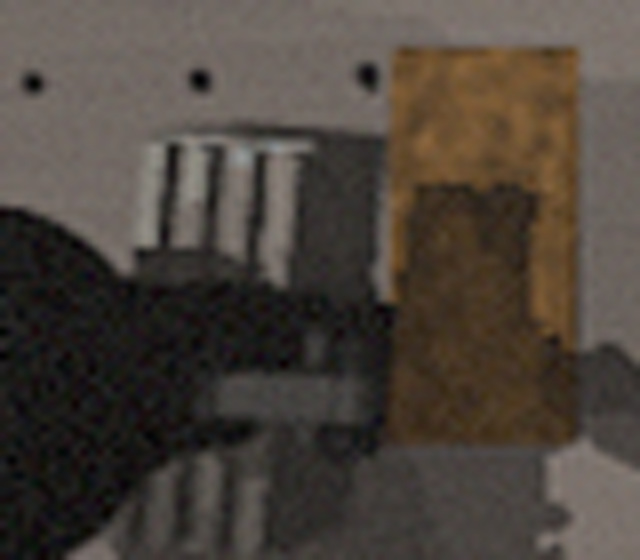

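```bash
python3 - <<'E'
from fit import *
for U,z in (([(145,138),(315,138)],.1815),([(383,132)],.1315)):
    print(np.round([bp("top",u,z)[:2] for u in un(U,(70,205),8)],4))
print("scene top front",np.round([bp("scene",u,.1815)[:2] for u in un([(228,370),(308,362)],(340,60),5)],4))
# predicted px for a centred module
d=np.array([np.cos(-.1097),np.sin(-.1097)]);n=np.array([-d[1],d[0]])
c=np.array([.4655,.3104])
for z in (.1315,.1815):
  for s in(1,-1):
    p=[*(c+.048*d+s*.018*n),z]; print(z,s,((pj("top",p)-[70,205]+.5)*8).round(0),((pj("scene",p)-[340,60]+.5)*5).round(0))
E
```

```text
[[0.5111 0.3216]
 [0.5101 0.2821]]
[[0.5091 0.2878]]
scene top front [[0.5261 0.2757]
 [0.5229 0.3132]]
0.1315 1 [243. 111.] [299. 460.]
0.1315 -1 [386. 124.] [219. 462.]
0.1815 1 [139. 121.] [322. 355.]
0.1815 -1 [293. 134.] [239. 356.]
```

```bash
python3 -m handwheel '[[[0,-0.01,0.005,0],[0,-0.035,0.01,0],[0.0,-0.07,0.01,0],[0.0,-0.105,0.01,0],[0.0,-0.14,0.01,0.01],[0.01,-0.175,0.01,0.02],[0.02,-0.21,0.01,0.03],[0.03,-0.245,0.01,0.04],[0.04,-0.28,0.01,0.05],[0.05,-0.31,0.01,0.064]]]'; python3 -m handwheel '[[[0.025,-0.025,0,0],[0.05,-0.045,0,0],[0.075,-0.06,0,0],[0.1,-0.068,0,0],[0.12,-0.072,0,0],[0.135,-0.074,0,0],[0.145,-0.074,0,0],[0.1465,-0.074,0,0],[0.1465,-0.074,0,0],[0.1465,-0.074,0,0]]]'; python3 -c "
from h import *
st()"
```

```text
clock: 29.2
ee_pos: [0.5157, -0.0024, 0.1527]
tcp_rot: [0.723, 0.691, -0.0, -0.0]
contact_force: [0.9, -0.0, -3.3]
opening: 0.0354
clock: 30.03
ee_pos: [0.6615, -0.0737, 0.1524]
tcp_rot: [0.723, 0.691, -0.0, -0.001]
contact_force: [0.3, 0.4, -3.6]
opening: 0.0352
t 30.03 tcp [ 0.6615 -0.0737  0.1524] jaw yaw deg 87.37 z [-0.001  0.    -1.   ] open 0.0352 F [ 0.3  0.4 -3.6] q6 -0.175
```

```bash
python3 -m handwheel '[[[0,0,-0.02,0],[0,0,-0.045,0],[0,0,-0.07,0],[0,0,-0.09,0],[0,0,-0.105,0],[0,0,-0.117,0],[0,0,-0.124,0],[0,0,-0.128,0],[0,0,-0.128,0],[0,0,-0.128,0]]]'; python3 -c "
from h import *
st(); t=arm.capture('scene'); crop(t,180,160,320,290,5,'pics/a19.png')"
```

```text
clock: 30.87
ee_pos: [0.6629, -0.0737, 0.0256]
tcp_rot: [0.723, 0.691, 0.0, 0.0]
contact_force: [-0.4, -0.4, -2.2]
opening: 0.0352
t 30.87 tcp [ 0.6629 -0.0737  0.0256] jaw yaw deg 87.38 z [ 0.001 -0.    -1.   ] open 0.0352 F [-0.4 -0.4 -2.2] q6 -0.174
```

View pics/a19.png

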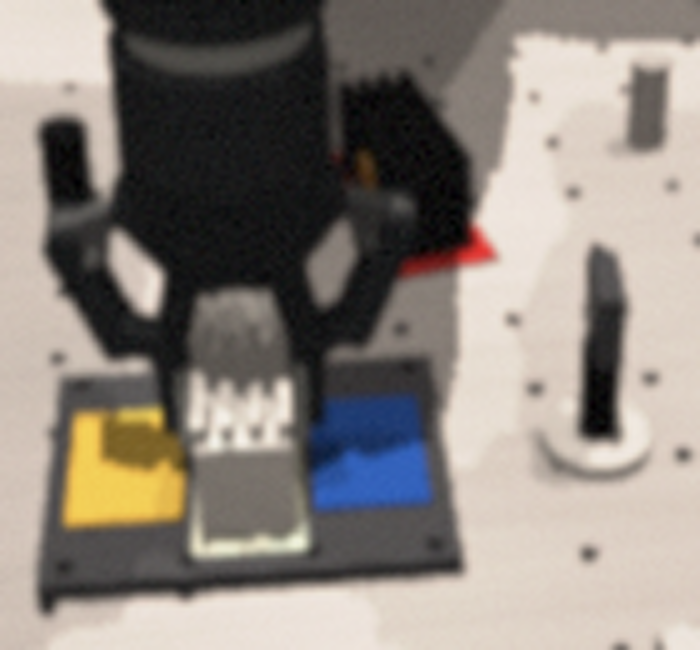

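```bash
python3 -m handwheel '[[[-0.0005,0,-0.001,0],[-0.0005,0,-0.002,0],[-0.0005,0,-0.003,0],[-0.0005,0,-0.004,0],[-0.0005,0,-0.004,0],[-0.0005,0,-0.004,0]]]'; python3 -m handwheel '[[[0,0,-0.0005,0],[0,0,-0.001,0],[0,0,-0.001,0],[0,0,-0.001,0]]]'; python3 -c "
from h import *
st(); t=arm.capture('scene'); crop(t,180,160,320,290,5,'pics/a20.png')"
```

```text
clock: 31.42
ee_pos: [0.662, -0.0736, 0.0207]
tcp_rot: [0.723, 0.691, -0.0, -0.0]
contact_force: [0.3, 0.1, -2.6]
opening: 0.0349
clock: 31.75
ee_pos: [0.6621, -0.0736, 0.0203]
tcp_rot: [0.723, 0.691, 0.0, 0.0]
contact_force: [-3.3, 0.1, 4.5]
opening: 0.0353
t 31.75 tcp [ 0.6621 -0.0736  0.0203] jaw yaw deg 87.38 z [ 0. -0. -1.] open 0.0353 F [-3.3  0.1  4.5] q6 -0.175
```

View pics/a20.png

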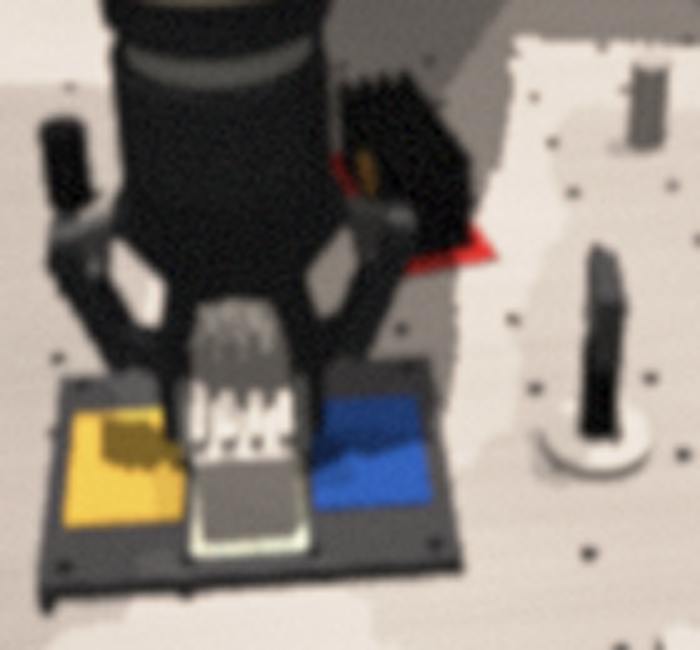

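```bash
python3 -m handwheel '[[[0,0,0.0005,0],[0,0,0.0005,0],[0,0,0.0005,0],[0,0,0.0005,0],[0,0,0.0005,0],[0,0,0.0005,0],[0,0,0.0005,0],[0,0,0.0005,0]]]' 1; python3 -m handwheel '[[[0,0,0.01,0],[0,0,0.03,0],[0,0,0.06,0],[0,0,0.09,0],[0,0,0.12,0],[0,0,0.13,0],[-0.04,-0.03,0.13,0],[-0.08,-0.06,0.13,-0.1],[-0.12,-0.09,0.13,-0.2],[-0.16,-0.12,0.13,-0.3]]]'; python3 -m handwheel '[[[-0.02,-0.03,0,-0.12],[-0.04,-0.06,0,-0.24],[-0.05,-0.09,0,-0.36],[-0.05,-0.12,0,-0.48],[-0.05,-0.14,0,-0.6],[-0.05,-0.14,0,-0.6]]]';python3 -c "
from h import *
st(); t=arm.capture('top'); cv2.imwrite('pics/top5.png',t);cv2.imwrite('pics/a21.png',t)
crop(t,250,110,340,185,8,'pics/a22.png')
t=arm.capture('scene'); cv2.imwrite('pics/scene5.png',t);crop(t,180,210,280,285,8,'pics/a23.png')"
```

```text
clock: 32.47
ee_pos: [0.6621, -0.0736, 0.0203]
tcp_rot: [0.723, 0.691, 0.0, 0.0]
contact_force: [-0.6, -0.4, 0.1]
opening: 0.0855
clock: 33.3
ee_pos: [0.5272, -0.1741, 0.1507]
tcp_rot: [0.819, 0.573, 0.0, 0.0]
contact_force: [-0.1, 0.4, -0.2]
opening: 0.0856
clock: 33.8
ee_pos: [0.4785, -0.3176, 0.1509]
tcp_rot: [0.953, 0.303, 0.0, 0.001]
contact_force: [0.4, 0.9, -0.5]
opening: 0.0854
t 33.8 tcp [ 0.4785 -0.3176  0.1509] jaw yaw deg 35.22 z [ 0.001 -0.002 -1.   ] open 0.0854 F [ 0.4  0.9 -0.5] q6 0.243
```

View pics/a22.png

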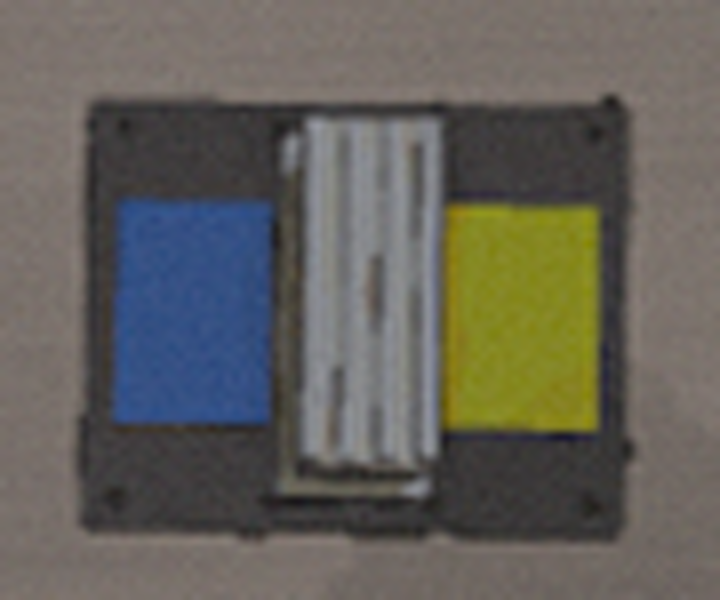

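View pics/a23.png

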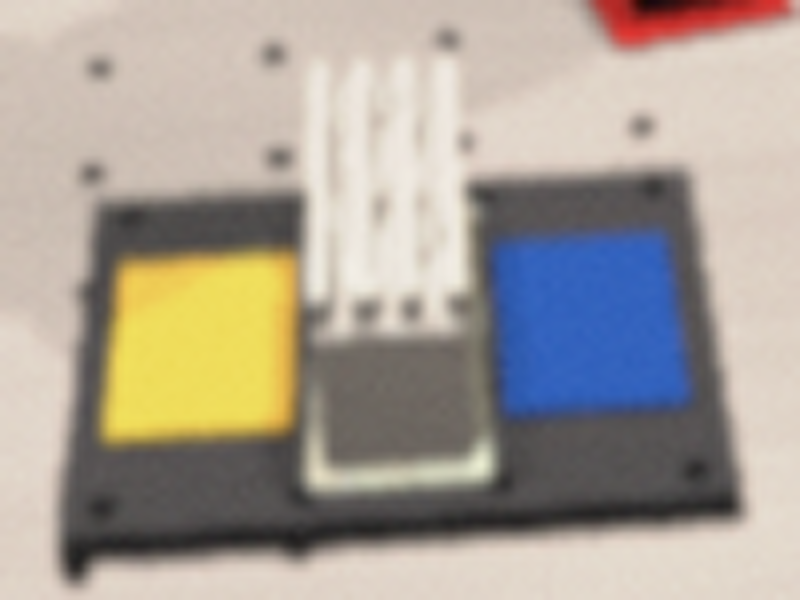

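```bash
python3 -m handwheel '[[[-0.005,0.02,0,-0.12],[-0.01,0.04,0,-0.24],[-0.015,0.06,0,-0.36],[-0.02,0.07,0,-0.48],[-0.0217,0.0756,0,-0.6],[-0.0217,0.0756,0,-0.65],[-0.0217,0.0756,-0.02,-0.65],[-0.0217,0.0756,-0.04,-0.65],[-0.0217,0.0756,-0.05,-0.65],[-0.0217,0.0756,-0.05,-0.65]]]' 1 50; python3 -c "
from h import *
st()"; python3 -m handwheel '[[[0,0,-0.02,0],[0,0,-0.04,0],[0,0,-0.055,0],[0,0,-0.065,0],[0,0,-0.07,0],[0,0,-0.072,0],[0,0,-0.072,0],[0,0,-0.072,0]]]';python3 -c "
from h import *
st(); t=arm.capture('scene'); crop(t,80,110,200,225,5,'pics/a24.png')"
```

```text
clock: 34.73
ee_pos: [0.4557, -0.236, 0.0986]
tcp_rot: [1.0, -0.011, -0.002, -0.001]
contact_force: [-0.2, -0.1, 0.3]
opening: 0.0851
t 34.73 tcp [ 0.4557 -0.236   0.0986] jaw yaw deg -1.28 z [-0.003  0.002 -1.   ] open 0.0851 F [-0.2 -0.1  0.3] q6 0.973
clock: 35.4
ee_pos: [0.4575, -0.2383, 0.0291]
tcp_rot: [1.0, -0.012, 0.0, 0.0]
contact_force: [0.2, 0.2, 0.2]
opening: 0.0857
t 35.4 tcp [ 0.4575 -0.2383  0.0291] jaw yaw deg -1.42 z [ 0.001 -0.001 -1.   ] open 0.0857 F [0.2 0.2 0.2] q6 0.974
```

View pics/a24.png

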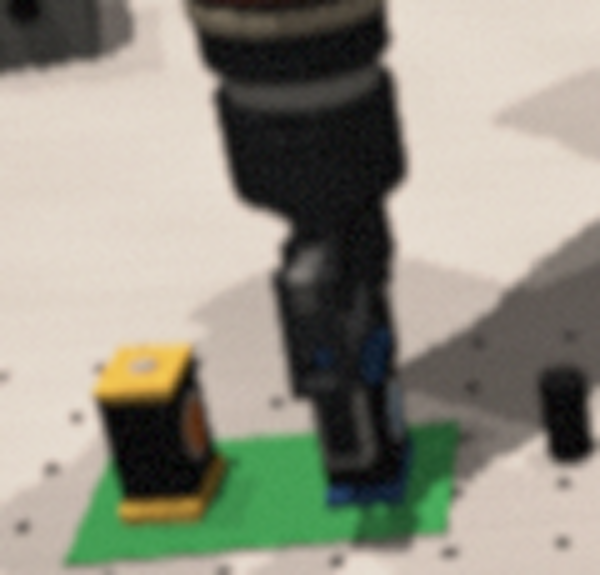

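```bash
python3 -m handwheel '[[[0,-0.002,-0.001,-0.01],[-0.0005,-0.0037,-0.002,-0.01],[-0.0005,-0.0037,-0.0033,-0.01],[-0.0005,-0.0037,-0.0033,-0.01]]]'; python3 -m handwheel '[[[0,0,0,0],[0,0,0,0],[0,0,0,0],[0,0,0,0],[0,0,0,0],[0,0,0,0],[0,0,0,0],[0,0,0,0],[0,0,0,0],[0,0,0,0]]]' -1 50; python3 -c "
from h import *
st()";  python3 -m handwheel '[[[0,0,0.003,0],[0,0,0.008,0],[0,0,0.015,0],[0,0,0.025,0],[0,0,0.04,0],[0,0,0.06,0],[0,0,0.08,0],[0,0,0.1,0],[0,0,0.12,0],[0,0,0.13,0]]]'
```

```text
clock: 35.78
ee_pos: [0.4564, -0.2418, 0.0249]
tcp_rot: [1.0, -0.018, -0.0, -0.0]
contact_force: [-0.9, 0.4, -0.6]
opening: 0.0856
clock: 36.62
ee_pos: [0.4566, -0.2417, 0.0252]
tcp_rot: [1.0, -0.017, 0.0, 0.0]
contact_force: [-0.6, -0.5, 5.4]
opening: 0.0416
t 36.62 tcp [ 0.4566 -0.2417  0.0252] jaw yaw deg -2.0 z [ 0. -0. -1.] open 0.0416 F [-0.6 -0.5  5.4] q6 0.977
clock: 37.45
ee_pos: [0.4574, -0.2423, 0.1581]
tcp_rot: [1.0, -0.017, 0.001, 0.001]
contact_force: [-0.1, -0.5, -2.3]
opening: 0.0414
```

```bash
python3 -m handwheel '[[[0.01,0.01,0,0],[0.03,0.03,0,0],[0.05,0.052,0,0],[0.075,0.078,0,0],[0.1,0.104,0,0],[0.125,0.13,0,-0.011],[0.15,0.156,0,-0.011],[0.175,0.182,0,-0.011],[0.195,0.204,0,-0.011],[0.2056,0.2152,0,-0.011]]]'; python3 -m handwheel '[[[0,0,-0.02,0],[0,0,-0.045,0],[0,0,-0.07,0],[0,0,-0.09,0],[0,0,-0.105,0],[0,0,-0.112,0],[0,0,-0.116,0],[0,0,-0.116,0],[0,0,-0.116,0],[0,0,-0.116,0]]]'; python3 -c "
from h import *
st(); t=arm.capture('scene'); crop(t,180,150,320,290,5,'pics/a25.png')"
```

```text
clock: 38.28
ee_pos: [0.6638, -0.0233, 0.1548]
tcp_rot: [1.0, -0.022, 0.0, -0.0]
contact_force: [-0.8, -0.4, -1.6]
opening: 0.0414
clock: 39.12
ee_pos: [0.6629, -0.0266, 0.0402]
tcp_rot: [1.0, -0.023, 0.001, 0.0]
contact_force: [0.7, 0.4, -2.9]
opening: 0.0418
t 39.12 tcp [ 0.6629 -0.0266  0.0402] jaw yaw deg -2.64 z [ 0.002 -0.    -1.   ] open 0.0418 F [ 0.7  0.4 -2.9] q6 1.467
```

View pics/a25.png

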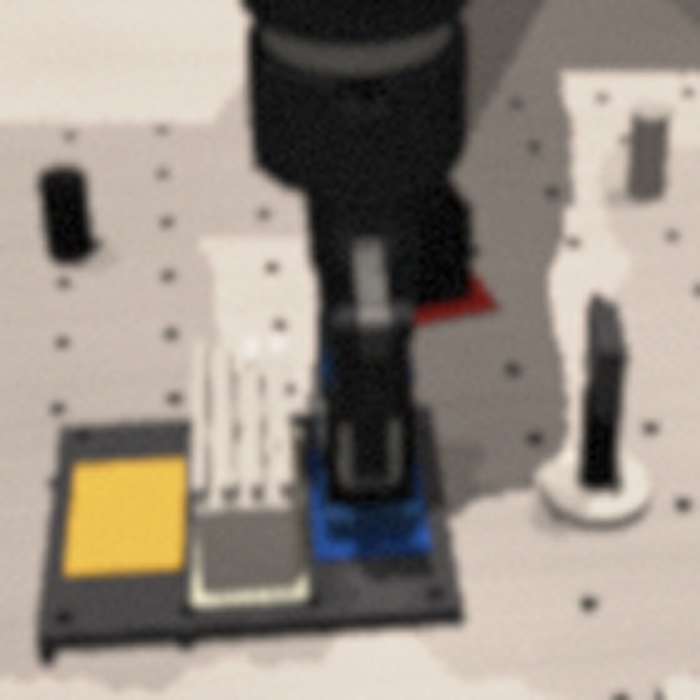

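Lens mount hovers over the blue seat with even side margins, base at about x 325–415 and pad at 312–432. Lowering the last few millimetres.

```bash
python3 -m handwheel '[[[-0.0005,0,-0.0015,0],[-0.0005,0,-0.003,0],[-0.0005,0,-0.0045,0],[-0.0005,0,-0.0058,0],[-0.0005,0,-0.0058,0],[-0.0005,0,-0.0058,0]]]'; python3 -m handwheel '[[[0,0,-0.0005,0],[0,0,-0.001,0],[0,0,-0.001,0],[0,0,-0.001,0]]]'
```

```text
clock: 39.67
ee_pos: [0.6616, -0.0265, 0.0337]
tcp_rot: [1.0, -0.023, 0.0, 0.0]
contact_force: [-1.9, 0.1, 5.6]
opening: 0.0412
clock: 40.0
ee_pos: [0.6616, -0.0265, 0.0337]
tcp_rot: [1.0, -0.023, 0.0, 0.0]
contact_force: [-6.0, 0.8, 14.4]
opening: 0.0414
```

```bash
python3 -m handwheel '[[[0,0,0.001,0],[0,0,0.001,0],[0,0,0.001,0]]]'; python3 -m handwheel '[[[0,0,0,0],[0,0,0,0],[0,0,0,0],[0,0,0,0],[0,0,0,0],[0,0,0,0],[0,0,0,0],[0,0,0,0]]]' 1; python3 -m handwheel '[[[0,0,0.01,0],[0,0,0.03,0],[0,0,0.06,0],[0,0,0.09,0],[0,0,0.115,0],[0,0,0.117,0],[0,0,0.117,0]]]'; python3 -m handwheel '[[[-0.02,-0.03,0,0],[-0.04,-0.06,0,0],[-0.062,-0.092,0,0],[-0.084,-0.124,0,0],[-0.106,-0.156,0,0],[-0.128,-0.19,0,0],[-0.15,-0.222,0,0],[-0.172,-0.255,0,0],[-0.194,-0.288,0,0],[-0.205,-0.306,0,0]]]'; python3 -m handwheel '[[[0,0,-0.01,0],[0,0,-0.02,0],[0,0,-0.04,0],[0,0,-0.04,0],[0,0,-0.04,0]]]';python3 -c "
from h import *
st(); t=arm.capture('top'); cv2.imwrite('pics/top6.png',t)
crop(t,230,110,340,185,7,'pics/a26.png')"
```

```text
clock: 40.25
ee_pos: [0.6618, -0.0265, 0.0337]
tcp_rot: [1.0, -0.023, 0.0, 0.0]
contact_force: [-2.6, -0.3, 6.5]
opening: 0.0414
clock: 40.92
ee_pos: [0.6616, -0.0265, 0.0332]
tcp_rot: [1.0, -0.023, -0.0, -0.0]
contact_force: [0.8, 0.1, 0.2]
opening: 0.0854
clock: 41.5
ee_pos: [0.663, -0.0267, 0.153]
tcp_rot: [1.0, -0.023, 0.002, 0.0]
contact_force: [-0.1, 0.0, -0.2]
opening: 0.0854
clock: 42.33
ee_pos: [0.4536, -0.335, 0.1494]
tcp_rot: [1.0, -0.024, -0.001, -0.0]
contact_force: [0.9, -0.1, 0.2]
opening: 0.0856
clock: 42.75
ee_pos: [0.4561, -0.3304, 0.1087]
tcp_rot: [1.0, -0.022, -0.001, -0.001]
contact_force: [-0.0, 0.7, 0.1]
opening: 0.0856
t 42.75 tcp [ 0.4561 -0.3304  0.1087] jaw yaw deg -2.56 z [-0.003  0.003 -1.   ] open 0.0856 F [-0.   0.7  0.1] q6 0.859
```

View pics/a26.png

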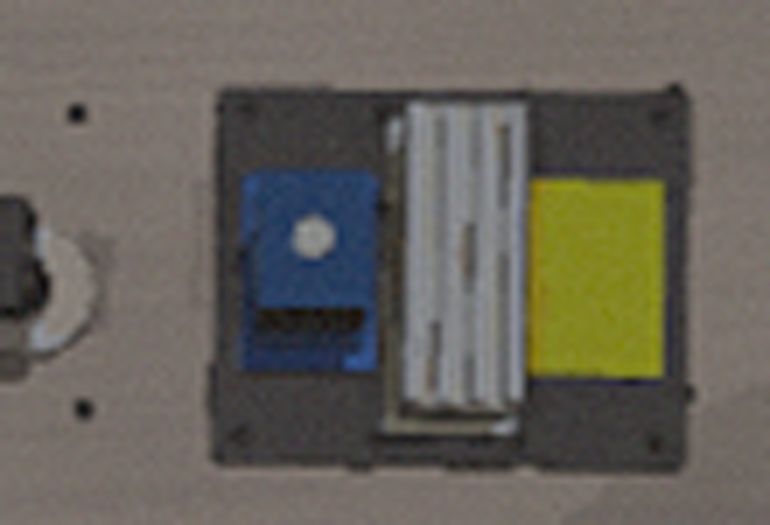

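```bash
python3 -m handwheel '[[[0,0,-0.02,0],[0,0,-0.04,0],[0,0,-0.06,0],[0,0,-0.072,0],[0,0,-0.08,0],[0,0,-0.08,0],[0,0,-0.08,0]]]'; python3 -c "
from h import *
st(); t=arm.capture('scene'); crop(t,80,110,200,225,5,'pics/a27.png')"
```

```text
clock: 43.38
ee_pos: [0.4571, -0.3324, 0.0308]
tcp_rot: [1.0, -0.023, 0.0, 0.0]
contact_force: [-0.2, 0.1, -0.3]
opening: 0.0852
t 43.38 tcp [ 0.4571 -0.3324  0.0308] jaw yaw deg -2.6 z [ 0. -0. -1.] open 0.0852 F [-0.2  0.1 -0.3] q6 0.858
```

View pics/a27.png

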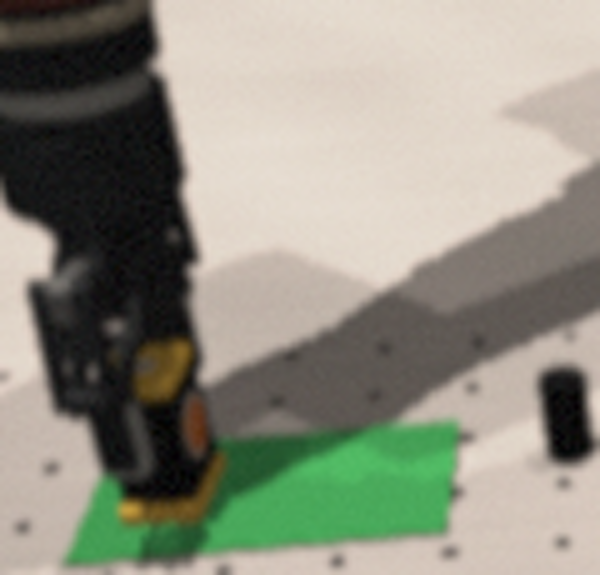

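```bash
python3 -m handwheel '[[[0,0,-0.002,0],[0,0,-0.004,0],[0,0,-0.005,0],[0,0,-0.005,0]]]'; python3 -m handwheel '[[[0,0,0,0],[0,0,0,0],[0,0,0,0],[0,0,0,0],[0,0,0,0],[0,0,0,0],[0,0,0,0],[0,0,0,0],[0,0,0,0],[0,0,0,0]]]' -1 50; python3 -c "
from h import *
st()";  python3 -m handwheel '[[[0,0,0.003,0],[0,0,0.008,0],[0,0,0.015,0],[0,0,0.025,0],[0,0,0.04,0],[0,0,0.06,0],[0,0,0.08,0],[0,0,0.1,0],[0,0,0.12,0],[0,0,0.13,0]]]'
```

```text
clock: 43.77
ee_pos: [0.4566, -0.3325, 0.0253]
tcp_rot: [1.0, -0.023, 0.0, 0.0]
contact_force: [-0.2, 0.3, 0.1]
opening: 0.0855
clock: 44.6
ee_pos: [0.4567, -0.3326, 0.0254]
tcp_rot: [1.0, -0.023, 0.0, 0.0]
contact_force: [-0.2, 1.6, 6.0]
opening: 0.0415
t 44.6 tcp [ 0.4567 -0.3326  0.0254] jaw yaw deg -2.64 z [ 0. -0. -1.] open 0.0415 F [-0.2  1.6  6. ] q6 0.858
clock: 45.43
ee_pos: [0.4574, -0.3332, 0.1584]
tcp_rot: [1.0, -0.023, 0.001, 0.001]
contact_force: [-0.6, -0.3, -2.6]
opening: 0.0417
```

```bash
python3 -m handwheel '[[[0.01,0.01,0,0],[0.03,0.03,0,0],[0.05,0.052,0,0],[0.075,0.078,0,0],[0.1,0.104,0,0],[0.125,0.13,0,0],[0.15,0.156,0,0],[0.175,0.182,0,0],[0.192,0.202,0,0],[0.201,0.212,0,0]]]'; python3 -m handwheel '[[[0,0,-0.02,0],[0,0,-0.045,0],[0,0,-0.07,0],[0,0,-0.09,0],[0,0,-0.105,0],[0,0,-0.112,0],[0,0,-0.116,0],[0,0,-0.116,0],[0,0,-0.116,0],[0,0,-0.116,0]]]'; python3 -c "
from h import *
st(); t=arm.capture('scene'); crop(t,180,150,320,290,5,'pics/a28.png')"
```

```text
clock: 46.27
ee_pos: [0.6592, -0.1174, 0.155]
tcp_rot: [1.0, -0.022, 0.0, -0.0]
contact_force: [-0.9, -0.1, -3.1]
opening: 0.0417
clock: 47.1
ee_pos: [0.6584, -0.1208, 0.0405]
tcp_rot: [1.0, -0.023, 0.001, 0.0]
contact_force: [1.0, -0.7, -3.4]
opening: 0.0412
t 47.1 tcp [ 0.6584 -0.1208  0.0405] jaw yaw deg -2.64 z [ 0.002 -0.001 -1.   ] open 0.0412 F [ 1.  -0.7 -3.4] q6 1.326
```

View pics/a28.png

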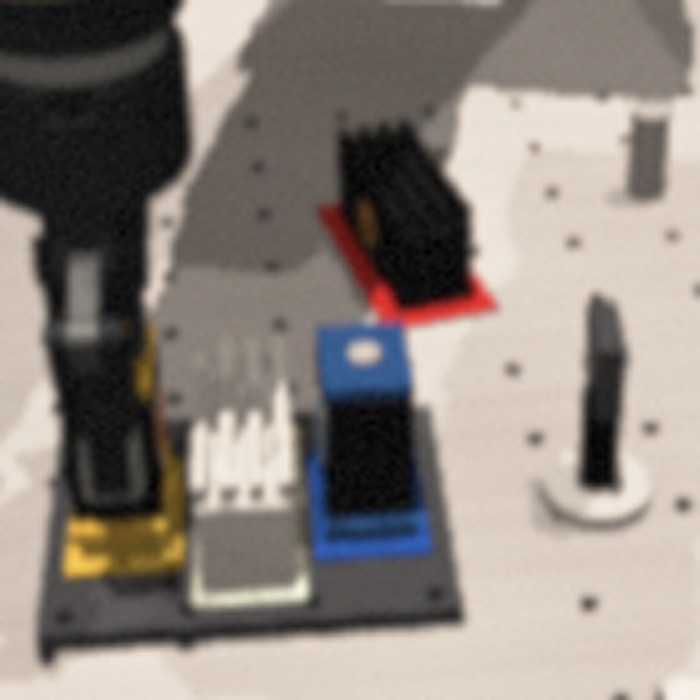

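The filter mount is over the yellow seat, and the lens stands upright on the blue one. Lowering and releasing.

```bash
python3 -m handwheel '[[[-0.0003,0,-0.0015,0],[-0.0003,0,-0.003,0],[-0.0003,0,-0.0045,0],[-0.0003,0,-0.006,0],[-0.0003,0,-0.006,0],[-0.0003,0,-0.006,0]]]'; python3 -m handwheel '[[[0,0,-0.0003,0],[0,0,-0.0005,0],[0,0,-0.0005,0],[0,0,-0.0005,0]]]'
```

```text
clock: 47.65
ee_pos: [0.6574, -0.1205, 0.034]
tcp_rot: [1.0, -0.023, 0.0, 0.0]
contact_force: [-3.0, 2.1, 5.0]
opening: 0.0415
clock: 47.98
ee_pos: [0.6574, -0.1205, 0.0339]
tcp_rot: [1.0, -0.023, 0.0, 0.0]
contact_force: [-4.2, 0.9, 9.6]
opening: 0.0419
```

```bash
python3 -m handwheel '[[[0,0,0.0005,0],[0,0,0.0005,0],[0,0,0.0005,0]]]'; python3 -m handwheel '[[[0,0,0,0],[0,0,0,0],[0,0,0,0],[0,0,0,0],[0,0,0,0],[0,0,0,0],[0,0,0,0],[0,0,0,0]]]' 1; python3 -m handwheel '[[[0,0,0.01,0],[0,0,0.03,0],[0,0,0.06,0],[0,0,0.09,0],[0,0,0.115,0],[0,0,0.117,0],[0,0,0.117,0]]]'; python3 -m handwheel '[[[-0.02,-0.03,0,0],[-0.04,-0.06,0,0],[-0.062,-0.092,0,0],[-0.084,-0.124,0,0],[-0.106,-0.156,0,0],[-0.128,-0.185,0,0],[-0.15,-0.2,0,0],[-0.172,-0.21,0,0],[-0.19,-0.21,0,0],[-0.19,-0.21,0,0]]]'; python3 -c "
from h import *
st(); t=arm.capture('top'); cv2.imwrite('pics/top7.png',t); crop(t,210,110,340,270,4,'pics/a29a.png')
crop(t,250,110,340,185,8,'pics/a29.png')
t=arm.capture('scene'); cv2.imwrite('pics/scene7.png',t);crop(t,180,160,320,290,5.5,'pics/a30.png')"
```

```text
clock: 48.23
ee_pos: [0.6573, -0.1205, 0.0339]
tcp_rot: [1.0, -0.023, 0.0, 0.0]
contact_force: [-4.0, 1.8, 7.3]
opening: 0.0411
clock: 48.9
ee_pos: [0.6573, -0.1205, 0.0332]
tcp_rot: [1.0, -0.023, -0.0, -0.0]
contact_force: [-0.5, -0.7, -0.9]
opening: 0.0855
clock: 49.48
ee_pos: [0.6586, -0.1209, 0.153]
tcp_rot: [1.0, -0.023, 0.002, 0.001]
contact_force: [0.1, 0.1, -0.9]
opening: 0.0855
clock: 50.32
ee_pos: [0.4636, -0.3304, 0.1492]
tcp_rot: [1.0, -0.024, -0.002, -0.001]
contact_force: [0.3, 0.2, -0.3]
opening: 0.085
t 50.32 tcp [ 0.4636 -0.3304  0.1492] jaw yaw deg -2.79 z [-0.003  0.002 -1.   ] open 0.085 F [ 0.3  0.2 -0.3] q6 0.872
```

View pics/a29.png

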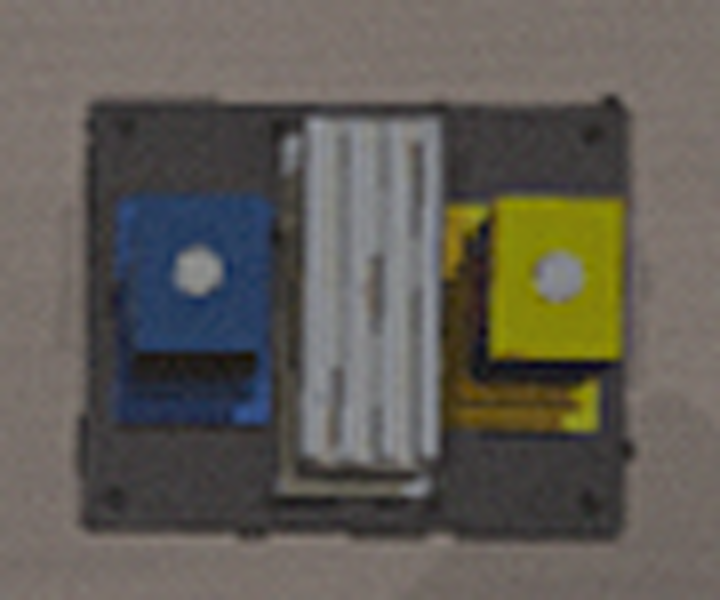

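View pics/a30.png

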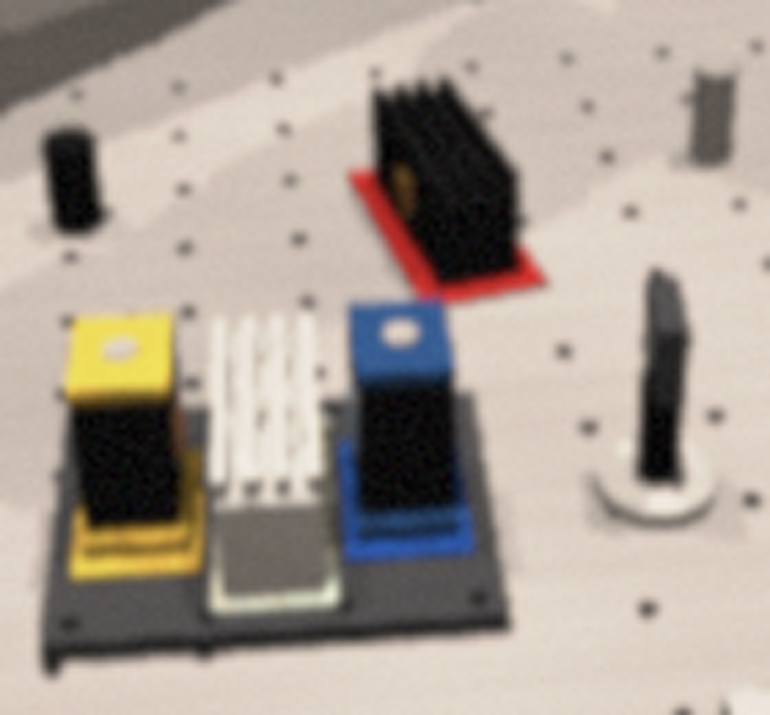

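View pics/a29a.png

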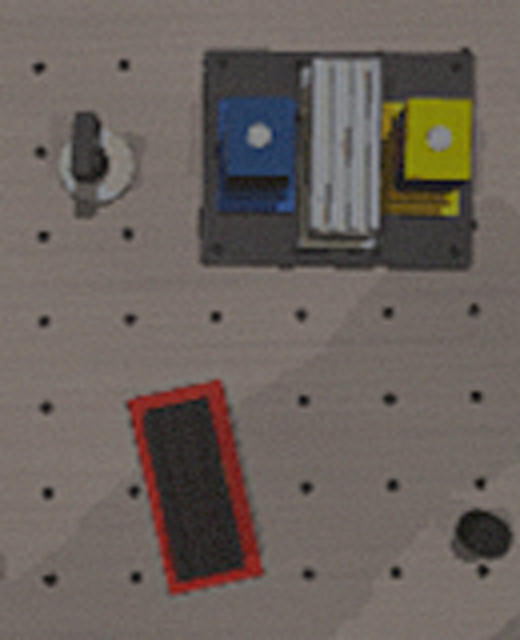

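```bash
python3 - <<'E'
from fit import *
q=lambda a,b:[(a,b),(a,-b),(-a,-b),(-a,b)]
def F(k,T,S,hx,hy,z):
    a=[("top",u,l,z) for u,l in zip(un(T,(250,110),8),q(hx,hy))]; b=[("scene",u,l,z) for u,l in zip(un(S,(180,160),5.5),q(hx,hy))]
    for o in (a,b): print(k,fit(o,[.66,-.07,0]).round(4))
F("lens",[(140,195),(272,195),(265,353),(134,353)],[(453,372),(355,382),(348,306),(444,301)],.021,.017,.0815)
F("filt",[(492,198),(624,198),(620,360),(488,360)],[(172,395),(68,400),(77,318),(172,315)],.021,.017,.0815)
F("new",[(305,116),(442,116),(436,458),(300,458)],[(325,485),(222,490),(210,318),(315,316)],.048,.018,.06)
E
```

```text
res 0.33
lens [ 0.6613 -0.028  -0.0534]
   res 0.54
lens [ 0.6636 -0.0277 -0.0455]
   res 0.31
filt [ 0.6571 -0.1204 -0.0471]
   res 0.98
filt [ 0.6598 -0.121  -0.043 ]
   res 0.82
new [ 0.6601 -0.0738 -0.0447]
   res 0.95
new [ 0.661  -0.0735 -0.0269]
```

```bash
python3 -m handwheel '[[[0,0,0,0],[0,0,0,0],[0,0,0,0],[0,0,0,0],[0,0,0,0]]]'; python3 -c "
from station import arm
print(arm.hand_in())"
```

```text
clock: 50.83
ee_pos: [0.4677, -0.3302, 0.1501]
tcp_rot: [1.0, -0.023, -0.0, -0.0]
contact_force: [-0.2, -0.8, -0.3]
opening: 0.0854
the job is handed in; nothing more can be done
None
```

I swapped the crystal modules and handed the job in at about 51 s of the 144 s allowed; no verdict was reported. I parked both mounts on the green mat and laid the black module on the red pad. Then I stood the silver module on the plate and put the lens and filter mounts back on their own seats.

**Final positions:** The last top-camera fits put the silver module, the lens mount and the filter mount each within about 2 mm and 0.01 rad of their targets.

**Black module:** In the pictures it lies centred and along the red pad. I judged that by eye and did not fit it.

**Pinhole post:** It looked unmoved in every picture. I did not measure it separately.

**Checks that disagreed:**
- The two cameras differ by 1–3 mm. The scene camera puts the silver module's angle about 0.02 rad off.
- While I held the silver module, the camera estimates of its position along the gripper disagreed by up to about 8 mm. I offset the placement by 2 mm, and the pictures after release showed it centred.

**Other notes:**
- One move call with 11 rows was refused before it moved anything.
- I pressed the lens mount onto the mat with about 44 N at the wrist before easing off, against a limit of 120 N.

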